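# Fit the last push rivet of a wiring cover

## Task

Fasten the free edge of the grey wiring cover to the aluminium machine plate: take the push rivet out of the feed track, put it through the cover's empty slot into the hole of the plate below, its center pin still standing up, until the flange rests on the cover, then push the pin down flush so that the rivet spreads and holds the cover down. Feel the rivet in without forcing it and press the pin only as hard as it needs, so that neither rivet nor cover breaks; let go of the rivet, and leave the other things on the bench where they are.

Things in the scene. Friction and masses are not known exactly. Their poses are not given: they have to be found in the camera images.
- track: Black rivet feed track on an aluminium foot 120 x 60 mm, fixed; origin under the foot's centre, x along the track. Two upright rails 80 mm long, 3 mm thick, 11.5 mm apart (17.5 mm over both), tops 45 mm above the origin; closed ends 3 mm higher at x = -42 and 42 mm. The rivet hangs upright in the slot, anywhere within 22 mm of the middle, its flange on the rails, overhanging them 3 mm each side.
- rivet_flange (a point): Loose black push rivet, about 20 g: the centre of its flange (24 mm across, 4 mm thick, so 2 mm above and below this point), z towards the pin head. Below it the shank, 10 mm across, 22 mm long, its end rounded down to 8.4 mm. Pressing the center pin drives two barbs out of the shank's sides 10 to 16 mm below the flange's underside: with the pin in, it no longer fits a hole.
- pin_top (a point): Centre of the top face of the rivet's grey center pin: head 9 mm across, 3 mm thick, on a 6 mm stem, coaxial with the rivet. Pin up, its top stands about 10 mm above the flange's top face; pushed home it is flush with it (0.4 mm proud).
- pin (a joint): How far the center pin is pressed into the rivet, m: 0 to 0.0015 at the start (standing up), 0.010 at its stop (flush). It is a tight fit: it moves only above about 17 N, somewhat more when pushed faster, and stays where it is left.
- plate: Aluminium machine plate 280 x 220 x 6 mm on standoffs, fixed; origin underneath at bench level, x away from the robot. Its near half carries the cover; on its far half, 100 mm or more beyond the slot, stand a black ring stand, a curved feed arm and a bracket, up to 130 mm high. Pushing the rivet against the plate with more than 20 N, beside the hole say, crushes the shank's end.
- cover_slot (a point): Middle of the empty rivet slot on the top face of the grey cover (3 mm thick, 112 x 88 mm, far edge riveted down), x away from the free edge (14 mm off), y along the slot, z up, square to the cover. Slot 12.5 mm wide, 22.5 mm long. Below it the plate has a round hole, 11.5 mm: on the slot's centre line, up to 5 mm to either side of its middle; feel for it. Over 30 N cracks the cover.
- cover (a joint): How far the cover is pressed down, rad: 0 with its free edge sprung up on rubber buffers, a few mm clear of the plate; 0.045 down on it. It takes about 2 N at the slot to start and 5 N to close; let go, it comes up again unless the rivet has spread below the plate: then it stays down but for 1 to 2 mm of play.
- bracket: Bystander: loose aluminium angle 50 x 30 x 60 mm high, standing on the bench; origin under its centre.
- screw_tray: Bystander: loose open white tray with screws, 90 x 70 x 26 mm; origin under its centre.
- plug: Bystander: loose black plug with a steel nose along +x, 73 x 34 x 20 mm; origin under the centre of its black part.

How it is judged:
By the outcome, as a careful person would: the job done as asked, in the order asked, and still so for the second after the job is handed in, with the robot touching nothing.
It also fails if it takes over 58 s, if anything falls off the work surface, if the arm or the gripper's body presses on something with over 40 N, if the wrist force passes 120 N, or if a joint passes its speed limit or range.

## Robot

A 6-joint arm with a two-finger parallel gripper is mounted at the origin on the work surface. World frame = base frame: x ahead of the robot, y to its left, z up, the work surface at z = 0. Lengths are in m, angles in rad, forces in N, time in s.
With the tool pointing down it reaches from about 0.275 to 0.875 m from the base axis. Payload 12.5 kg.
Tool frame: the origin (TCP) lies between the finger pads; the fingertips stand 22 mm ahead of it and the grasp point (between the pads) lies 3 mm ahead of it; y points along the fingers, x is the direction in which the jaws open and shut, and the axes are right-handed (so a half turn about y gives the same grasp; the last joint's range is limited). The gripper opens to 85 mm and grips with 20 to 120 N. Pads are 22 mm wide; open, the fingers measure 114 mm over their backs; the gripper's body (76 mm by 85 mm) begins 54 mm behind the grasp point. The pads swing forward as they close: fully open they stand 13 mm farther back than shut.
Start: joints at [-0.085, 0.351, 1.652, -0, 1.139, -0.085], TCP at [0.55, 0, 0.253] pointing down, gripper open.
Joint ranges: [-2.75, 2.75], [-0.79, 2.1], [0.01, 2.65], [-1.57, 4.71], [0.07, 3.14], [-2.87, 2.87]. Speed limits (rad/s): [2.22, 2.22, 2.79, 3.14, 3.14, 3.14].

## Interface

Orientations are given as a unit quaternion [w, x, y, z].
In Python, from rig import r gives the robot as it stands.
- The arm moves only by the tool move_arm, never from a script. Its argument "increments" is a list of rows, each an object with "claw": the closure in counts, from 0 (fully open) to 255 (shut); "linear": the shift along the tool's x, y, z in m, a list of three; "spin": the turn about the tool's y in degrees. A call has 1 to 5 rows; each row is the pose to reach, as a shift and turn from the pose commanded when the call began, along the tool's axes at that moment; what a row does not reach only later rows make up. A row lasts 1/12 s, in which the tool goes at most 41.7 mm and 7.16 degrees, less where a joint would pass 70% of its speed; a pose out of reach is approached as far as the arm can. A call with a gripper value outside its range is refused whole. The fingers move at their own pace and stop on an object; "grip_force" is the grip in N (left out, the last holds). Time passes only in rows, so rows that repeat a pose let the fingers close. It gives the time, the measured TCP pose, the force and the opening at its end, in the units of the state.
- r.observe(): the state, without advancing time (a new reading comes with each control period).
- r.camera(name): name is "scene" or "side" or "wrist"; returns a dict with "frame" (420x560x3 uint8, blue, green, red), "range_z" (420x560 float32, m along the optical axis (not along the pixel's ray), 0 where there is no reading), "fx", "fy", "cx", "cy" (pixels), "T" (4x4, takes a point from camera to world coordinates). Camera axes: x right, y up, looking along -z (the intrinsics and any distortion apply to the point x, -y, -z); pixel columns grow to the right and rows downward; lengths in m; the calibration is good to about 2 mm. A picture is of the moment at which its call begins.
- r.hand_in(): hands the job in, once; it reports no verdict.
Trained networks look in a picture, given as the dict that the camera call returned (one of the last four; its "shot" number tells which), for a name from the list of things; names that differ only in an ending like _2 or _b are one class to them, and where a whole thing is asked for, a point or a joint stands for the part that bears it (a point fixed in the world has none). Each returns a list of dicts, best first, with "conf" (0 to 1); they miss things now and then, are a little off and sometimes report something else, mostly with a low value. They report only what shows in the picture. A call takes as long as a camera call.
- r.spot_in(picture, thing): "at" ([x, y, z] in m, in world coordinates, good to about 4 mm: the middle of the surface that is visible of it).
- r.mark_of(picture, thing): "at" ([x, y, z] in m, in world coordinates, good to about 4 mm: a listed point, or the origin of a listed thing).
The state is a dict: "t": time; "q": joint angles; "qvel": joint speeds; "effort": joint torques, N m; "eef_pos": TCP position; "tcp_rot": TCP orientation; "ft_force": force on the tool from outside, world axes, zero at the start; "ft_torque": the same for the moment, N m; "finger_gap": finger opening in m.
Only numpy, scipy, OpenCV 4.12 (cv2) and the standard library are available. Lean on these libraries where they do the work, as an engineer would, in place of code of your own. Each camera call takes 0.05 s, during which the arm holds its last target.

## Working session

There is one attempt and no reset: what is moved stays moved. The work goes in short steps, Python scripts to look and compute and a tool call to move; the robot and the scene stay as the last step left them, time stands still between calls to the robot, and variables do not carry over. Pictures are saved under pics/ and viewed, and the job is handed in when it is done.

Besides the shell and the picture viewer there is one more tool, called after "Emit:" by a JSON object that holds its "name" and its "arguments", one argument or row to a line. move_arm: Moves the arm, as the interface text tells. Its arguments: {"type":"object","properties":{"increments":{"type":"array"},"grip_force":{"type":"number"}},"required":["increments"]}

```bash
ls; mkdir -p pics; cat > h.py <<'E'
from rig import r
import numpy as np, cv2
def pix2w(c,u,v,z=None):
    z=c["range_z"][int(v),int(u)] if z is None else z
    p=np.array([(u-c["cx"])/c["fx"]*z,-(v-c["cy"])/c["fy"]*z,-z,1])
    return (c["T"]@p)[:3]
def w2pix(c,p):
    q=np.linalg.inv(c["T"])@np.append(p,1)
    return c["cx"]+c["fx"]*q[0]/-q[2], c["cy"]-c["fy"]*q[1]/-q[2]
E
python3 - <<'E'
from h import *
o=r.observe()
for k in o: print(k,np.round(o[k],4))
for n in ["scene","side","wrist"]:
    c=r.camera(n); cv2.imwrite(f"pics/{n}0.png",c["frame"])
    print(n,[k for k in c], c["fx"],c["cx"],c["cy"],np.round(c["T"],3).tolist())
    for th in ["track","rivet_flange","pin_top","plate","cover_slot","bracket","screw_tray","plug"]:
        print(th,[(round(d["conf"],2),np.round(d["at"],4).tolist(),{k:v for k,v in d.items() if k not in("conf","at")}) for d in r.mark_of(c,th)[:2]])
E
```

```text
pics
t 0.0
q [-0.0846  0.3513  1.6524  0.      1.1391 -0.0846]
qvel [-0.0008 -0.0005  0.0002  0.0004 -0.0006  0.    ]
effort [ 1.30000e-03 -5.06108e+01 -2.91407e+01  0.00000e+00  4.60000e-03
  0.00000e+00]
eef_pos [5.497e-01 1.000e-04 2.527e-01]
tcp_rot [ 7.071e-01 -7.071e-01  4.000e-04  4.000e-04]
ft_force [-0.085   0.3906  0.4932]
ft_torque [ 0.0067 -0.0032 -0.0375]
finger_gap 0.0853
scene ['frame', 'range_z', 'fx', 'fy', 'cx', 'cy', 'T', 'shot'] 410.47821031907404 284.9362597383351 206.59860832234793 [[-0.409, -0.771, 0.488, 1.018], [0.912, -0.353, 0.207, 0.159], [0.013, 0.53, 0.848, 0.917], [0.0, 0.0, 0.0, 1.0]]
track [(0.58, [0.5077, -0.2586, 0.0019], {})]
rivet_flange [(0.4, [0.5041, -0.2617, 0.0472], {}), (0.23, [0.4384, -0.3954, 0.0005], {})]
pin_top []
plate [(0.89, [0.6092, 0.1474, 0.008], {})]
cover_slot [(0.68, [0.5064, 0.1273, 0.0439], {})]
bracket [(0.52, [0.3632, 0.334, -0.0024], {})]
screw_tray [(0.57, [0.6896, -0.3291, -0.0013], {})]
plug [(0.83, [0.4384, -0.3931, 0.0036], {})]
side ['frame', 'range_z', 'fx', 'fy', 'cx', 'cy', 'T', 'shot'] 393.0675524976993 281.94528
[... 261 characters left out ...]
(0.8, [0.6105, 0.1524, 0.006], {})]
cover_slot [(0.87, [0.5018, 0.1298, 0.0448], {})]
bracket [(0.44, [0.3581, 0.3343, -0.0004], {})]
screw_tray [(0.73, [0.6937, -0.3348, -0.0019], {}), (0.58, [0.4392, -0.396, 0.0021], {})]
plug [(0.59, [0.4375, -0.3964, 0.0027], {})]
wrist ['frame', 'range_z', 'fx', 'fy', 'cx', 'cy', 'T', 'shot'] 334.35367581006153 272.92673183150424 207.22510380739723 [[1.0, -0.001, 0.001, 0.55], [0.0, 0.962, 0.274, 0.071], [-0.002, -0.274, 0.962, 0.373], [0.0, 0.0, 0.0, 1.0]]
track [(0.8, [0.5062, -0.2576, 0.0017], {})]
rivet_flange []
pin_top []
plate [(0.94, [0.6087, 0.1452, 0.0047], {})]
cover_slot [(0.62, [0.5061, 0.1298, 0.0469], {})]
bracket []
screw_tray []
plug []
```

View pics/scene0.png

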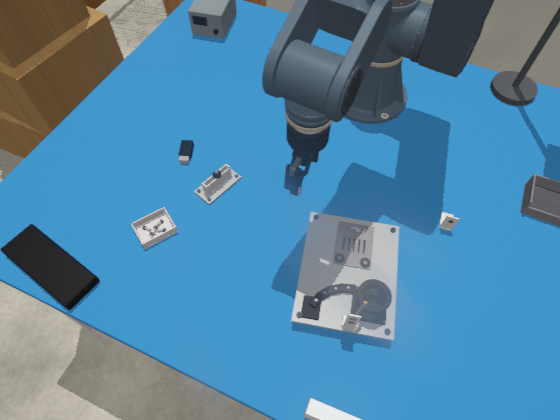

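View pics/side0.png

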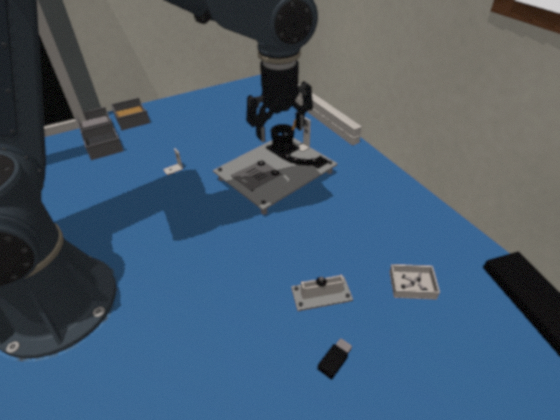

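View pics/wrist0.png

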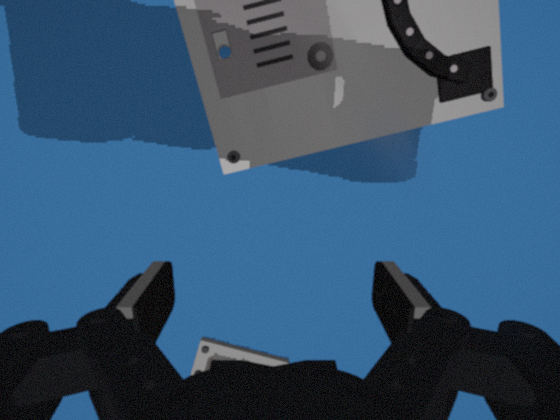

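The scene picture shows the track at about (218,183) with the black rivet on it, and the plate at (350,275) with the cover's slot facing the robot. In the wrist picture the slot is at (222,45), with the hole showing blue through it at about (224,50). I'll go over the track for a closer look.

Emit:
{"name": "move_arm", "arguments": {
  "increments": [
    {"claw":0,"linear":[-0.007,0,-0.04],"spin":0},
    {"claw":0,"linear":[-0.014,0,-0.08],"spin":0},
    {"claw":0,"linear":[-0.021,0,-0.12],"spin":0},
    {"claw":0,"linear":[-0.028,0,-0.16],"spin":0},
    {"claw":0,"linear":[-0.035,0,-0.2],"spin":0}
  ]
}}

```text
t: 1.77
eef_pos: [0.5144, -0.2017, 0.2534]
tcp_rot: [-0.707, 0.707, 0.0, -0.0]
ft_force: [1.1, -0.1, -0.1]
finger_gap: 0.0854
```

Emit:
{"name": "move_arm", "arguments": {
  "increments": [
    {"claw":0,"linear":[-0.005,0,-0.03],"spin":0},
    {"claw":0,"linear":[-0.01,0,-0.055],"spin":0},
    {"claw":0,"linear":[-0.01,0,-0.055],"spin":0},
    {"claw":0,"linear":[-0.01,0,-0.055],"spin":0}
  ]
}}

```text
t: 2.1
eef_pos: [0.5046, -0.2558, 0.2531]
tcp_rot: [0.707, -0.707, 0.001, -0.001]
ft_force: [0.7, 1.0, 0.8]
finger_gap: 0.0851
```

```bash
python3 - <<'E'
from h import *
o=r.observe(); print(o["t"],o["eef_pos"],o["tcp_rot"],o["q"],o["finger_gap"],o["ft_force"])
c=r.camera("wrist"); cv2.imwrite("pics/w1.png",c["frame"]); np.save("w1z.npy",c["range_z"])
for th in ["track","rivet_flange","pin_top"]:
    for f in (r.mark_of,):
        for d in f(c,th)[:2]: print(th,round(d["conf"],2),np.round(d["at"],4),w2pix(c,d["at"]))
E
```

```text
2.1 [ 0.50463988 -0.25578268  0.25307574] [ 7.07211168e-01 -7.07001503e-01  8.60620421e-04 -7.04788150e-04] [-5.51464109e-01  3.79619385e-01  1.61026649e+00  1.50471611e-04
  1.15204970e+00 -5.49311494e-01] 0.08513790702020876 [0.66081454 0.966295   0.81444888]
track 0.92 [ 0.5064 -0.2593 -0.0016] (np.float64(274.91123447637233), np.float64(179.91275535327793))
rivet_flange 0.82 [ 0.5046 -0.2605  0.0473] (np.float64(273.3037234340428), np.float64(190.66731082909772))
pin_top 0.59 [ 0.5037 -0.2575  0.0584] (np.float64(272.3570595502295), np.float64(190.23694211044176))
```

View pics/w1.png

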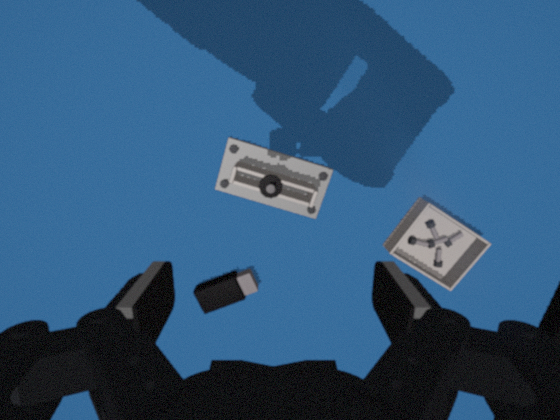

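The track lies at (275,180), turned about -16°, with the flange centre and pin at about (271,188). The plug (225,290) and tray (437,243) are clear of it. I'll measure the pin and flange centres properly.

```bash
cat >> h.py <<'E'
def onplane(c,u,v,z):
    o=c["T"][:3,3]; d=c["T"][:3,:3]@np.array([(u-c["cx"])/c["fx"],-(v-c["cy"])/c["fy"],-1])
    return o+d*(z-o[2])/d[2]
E
python3 - <<'E'
from h import *
c=r.camera("wrist")
P=np.array([[pix2w(c,u,v) for u in range(240,310)] for v in range(150,225)])
Z=P[...,2]
print(np.round(Z[25:52:2,16:48:2]*1000).astype(int))
m=(Z>0.0525)&(Z<.065); print("pin",m.sum(),np.median(P[m],0),P[m].min(0),P[m].max(0))
im=cv2.resize(c["frame"][150:220,220:340],None,fx=6,fy=6,interpolation=cv2.INTER_CUBIC); cv2.imwrite("pics/w1c.png",im)
E
```

```text
[[44 43 40 36 33 29 26 22 20 16 12  8  5  7  7  8]
 [44 43 43 45 44 47 48 48 47 28 24 22 17 13 10  6]
 [ 8  8  6 47 48 48 48 47 48 48 47 32 28 25 21 17]
 [ 7  7 46 48 48 47 48 48 49 48 48 48 38 36 33 29]
 [15 11 48 48 49 49 47 48 48 47 47 48 44 42 43 40]
 [24 48 48 48 48 49 47 48 48 48 49 48 47 45 44 44]
 [33 49 48 47 49 57 58 56 57 49 48 49 48  8  5  8]
 [40 49 46 48 48 59 59 59 59 48 48 46 47  7  5  7]
 [45 47 47 47 48 59 60 58 57 48 48 47 48 15 11 10]
 [ 7 45 47 47 48 59 58 58 58 48 48 48 28 25 22 20]
 [ 8  7 48 48 48 48 49 48 48 48 48 47 37 35 31 29]
 [ 5  8  8 49 49 48 49 50 49 48 46 43 43 44 41 38]
 [ 7  7  7  9  7 48 48 47 48  8  8 45 46 44 45 44]
 [ 8  5  6  7  9  7  7  7  6  7  6  6  7  8  6 44]]
pin 67 [ 0.50113465 -0.25555324  0.05794881] [ 0.49726361 -0.26060199  0.05542831] [ 0.50499964 -0.25164575  0.05982748]
```

View pics/w1c.png

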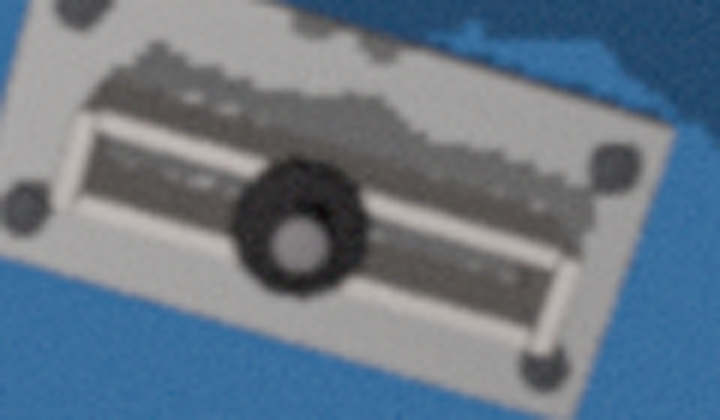

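The pin's middle is at pixel (270,190), which gives about (0.501,-0.256,0.058), and the flange top is at 48-49 mm, as it should be. I'll lower over it with the jaws part closed.

Emit:
{"name": "move_arm", "arguments": {
  "increments": [
    {"claw":150,"linear":[-0.001,0.04,0],"spin":0},
    {"claw":150,"linear":[-0.003,0.08,0],"spin":0},
    {"claw":150,"linear":[-0.003,0.12,0],"spin":0},
    {"claw":150,"linear":[-0.003,0.14,0],"spin":0},
    {"claw":150,"linear":[-0.003,0.14,0],"spin":0}
  ]
}}

```text
t: 2.77
eef_pos: [0.5002, -0.253, 0.1091]
tcp_rot: [0.708, -0.706, 0.002, 0.003]
ft_force: [-0.7, -0.3, -0.5]
finger_gap: 0.0352
```

```bash
python3 - <<'E'
from h import *
o=r.observe(); print(o["t"],o["eef_pos"],o["tcp_rot"],o["finger_gap"],o["ft_force"])
c=r.camera("wrist"); cv2.imwrite("pics/w2.png",c["frame"])
print(w2pix(c,o["eef_pos"]+[0,0,-.022]))
for th in ["rivet_flange","pin_top"]:
        for d in r.mark_of(c,th)[:2]: print(th,round(d["conf"],2),np.round(d["at"],4),w2pix(c,d["at"]))
P=np.array([[pix2w(c,u,v) for u in range(560)] for v in range(420)])
np.save("P2.npy",P)
s=P[:,:,:2]-[.502,-.256]
n=np.hypot(s[...,0],s[...,1])<.016
for a,b in ((.0465,.0515),(.0545,.062)):
    m=n&(P[...,2]>a)&(P[...,2]<b); q=P[m]; print(m.sum(),np.median(q,0),q.min(0),q.max(0))
s=c["side"] if "side" in c else r.camera("side"); cv2.imwrite("pics/s2.png",cv2.resize(s["frame"][220:340,240:400],None,fx=5,fy=5))
E
```

```text
2.7667 [ 0.50017357 -0.25296981  0.10910879] [ 0.70848725 -0.70571633  0.00185668  0.00261393] 0.0352160121228312 [-0.66678851 -0.27667422 -0.48709517]
(np.float64(273.4163980044939), np.float64(270.2489101773244))
rivet_flange 0.64 [ 0.5033 -0.2622  0.05  ] (np.float64(279.19767090360284), np.float64(255.86859247522273))
pin_top 0.69 [ 0.5011 -0.2577  0.0566] (np.float64(275.4180258944435), np.float64(253.25128956029795))
984 [ 0.50143728 -0.25399157  0.04790968] [ 0.48977389 -0.26802385  0.04651417] [ 0.5130738  -0.24423602  0.05148159]
201 [ 0.50142085 -0.25561651  0.0579949 ] [ 0.49752313 -0.26031383  0.0555632 ] [ 0.50584701 -0.25155163  0.05976854]
```

View pics/w2.png

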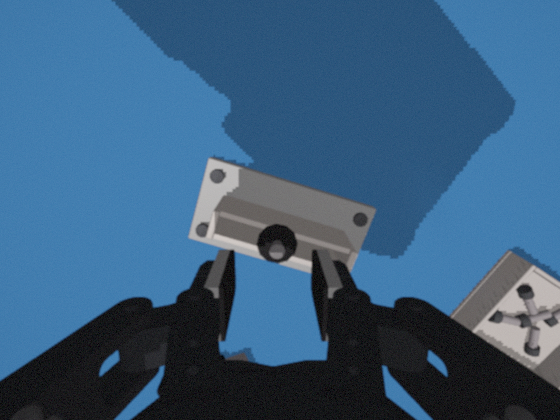

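View pics/s2.png

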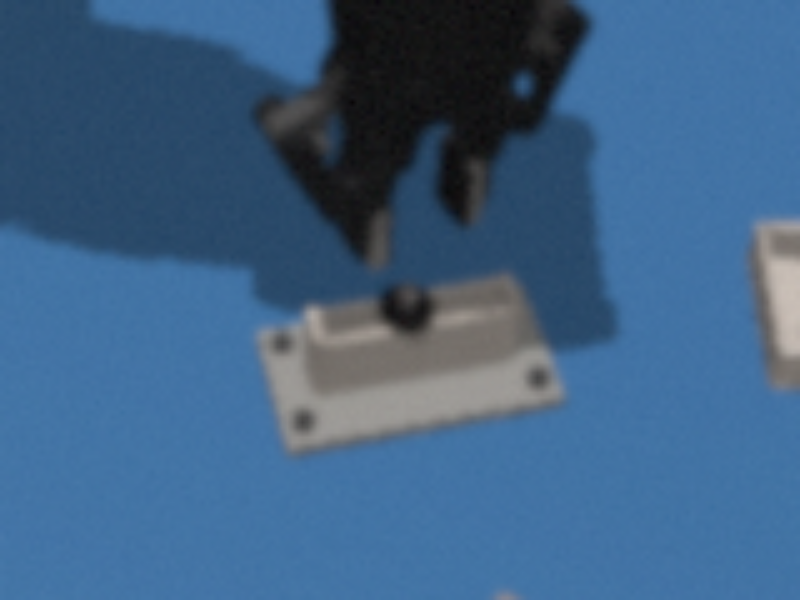

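The pin at pixel (277,248) is midway between the fingertips, which are at 235 and 313. I'll go down and re-read the settled pose.

Emit:
{"name": "move_arm", "arguments": {
  "increments": [
    {"claw":150,"linear":[0.001,0.02,-0.001],"spin":0},
    {"claw":150,"linear":[0.001,0.035,-0.001],"spin":0},
    {"claw":150,"linear":[0.001,0.035,-0.001],"spin":0},
    {"claw":150,"linear":[0.001,0.035,-0.001],"spin":0}
  ]
}}

```text
t: 3.3
eef_pos: [0.5035, -0.2561, 0.0795]
tcp_rot: [-0.707, 0.707, 0.0, 0.0]
ft_force: [0.3, 0.6, 0.5]
finger_gap: 0.0348
```

```bash
python3 - <<'E'
from h import *
o=r.observe(); print(o["t"],o["eef_pos"],o["tcp_rot"],o["finger_gap"],o["ft_force"])
c=r.camera("wrist"); cv2.imwrite("pics/w3.png",c["frame"])
s=r.camera("side"); cv2.imwrite("pics/s3.png",cv2.resize(s["frame"][220:340,240:400],None,fx=5,fy=5))
E
```

```text
3.3 [ 0.50345382 -0.25614768  0.07951912] [-7.06904475e-01  7.07308867e-01  3.77757386e-04  2.95411923e-04] 0.034797367657664655 [0.26790876 0.58062124 0.47583906]
```

View pics/w3.png

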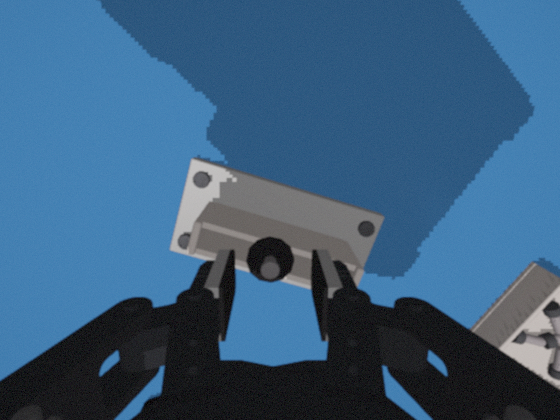

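View pics/s3.png

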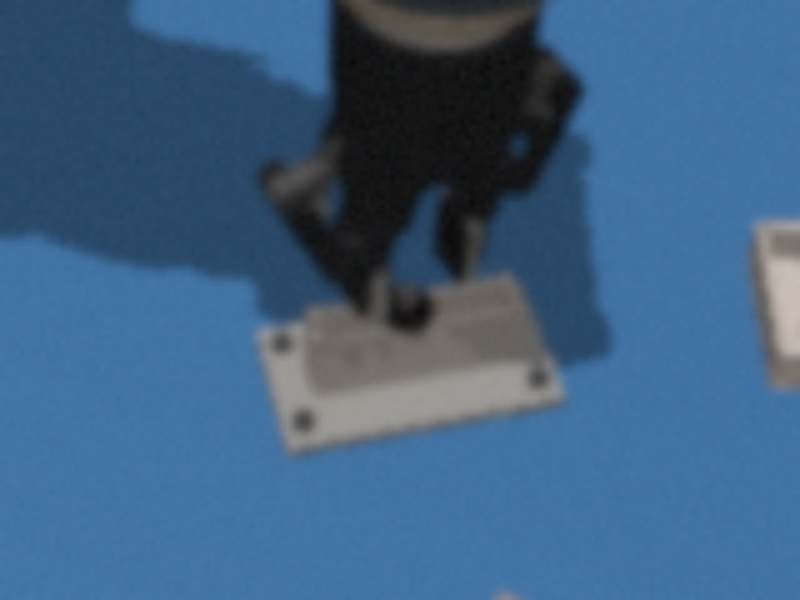

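In the wrist picture the pin (269,267) stands between the tips (235 and 313). I'll lower until the tips are just over the flange and close on the pin.

Emit:
{"name": "move_arm", "arguments": {
  "increments": [
    {"claw":150,"linear":[-0.001,0.005,0],"spin":0},
    {"claw":190,"linear":[-0.001,0.006,0],"spin":0},
    {"claw":235,"linear":[-0.001,0.006,0],"spin":0},
    {"claw":255,"linear":[-0.001,0.006,0],"spin":0},
    {"claw":255,"linear":[-0.001,0.006,0],"spin":0}
  ],
  "grip_force": 40
}}

```text
t: 3.82
eef_pos: [0.502, -0.256, 0.0724]
tcp_rot: [-0.707, 0.707, 0.0, 0.0]
ft_force: [0.2, 0.3, 0.4]
finger_gap: 0.0049
```

Emit:
{"name": "move_arm", "arguments": {
  "increments": [
    {"claw":255,"linear":[0,0,0],"spin":0},
    {"claw":255,"linear":[0,0,0],"spin":0}
  ]
}}

```text
t: 3.98
eef_pos: [0.5021, -0.256, 0.0724]
tcp_rot: [-0.707, 0.707, 0.0, 0.0]
ft_force: [0.6, 0.6, 1.3]
finger_gap: 0.0048
```

```bash
python3 - <<'E'
from h import *
o=r.observe(); print(o["t"],o["eef_pos"],o["tcp_rot"],o["finger_gap"],o["ft_force"])
c=r.camera("wrist"); cv2.imwrite("pics/w4.png",c["frame"])
E
```

```text
3.9833 [ 0.50205908 -0.25603088  0.07244702] [-7.07069329e-01  7.07144227e-01  4.74508634e-05  6.44978382e-05] 0.004755359611764325 [0.58446459 0.6159419  1.29611457]
```

View pics/w4.png

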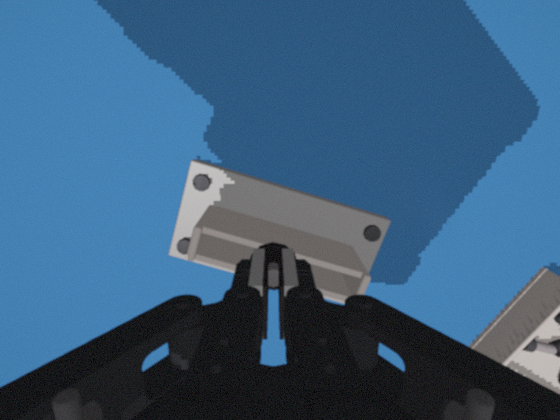

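```bash
python3 - <<'E'
from h import *
c=r.camera("wrist"); cv2.imwrite("pics/w4c.png",cv2.resize(c["frame"][200:320,200:350],None,fx=5,fy=5,interpolation=cv2.INTER_CUBIC))
s=r.camera("side"); cv2.imwrite("pics/s4c.png",cv2.resize(s["frame"][230:320,270:380],None,fx=6,fy=6,interpolation=cv2.INTER_CUBIC))
E
```

```text
(no output)
```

View pics/w4c.png

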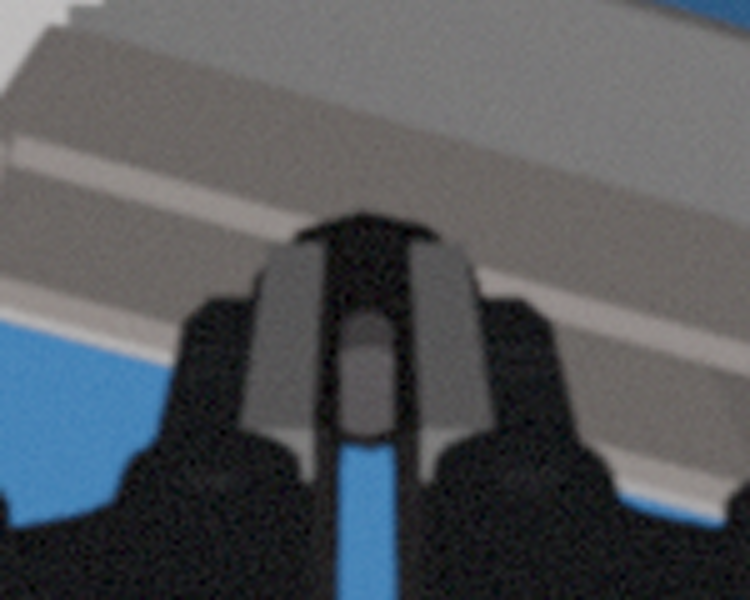

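View pics/s4c.png

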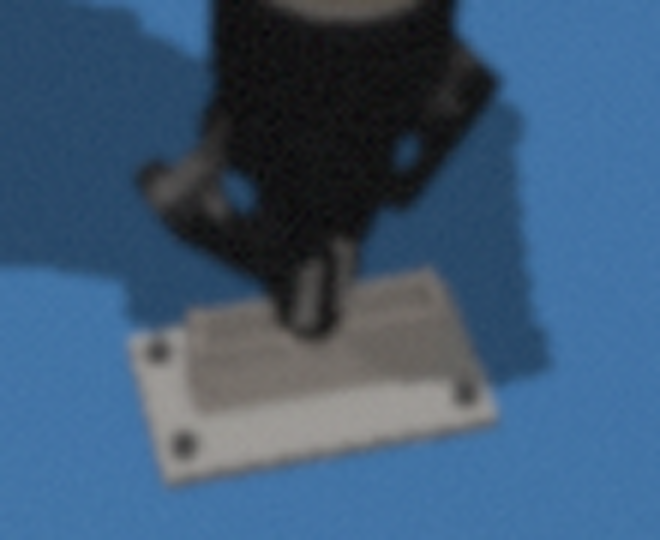

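The pin (grey, at (367,380) in the enlarged view) is held between the pads, with the tips over the flange. I'll lift it.

Emit:
{"name": "move_arm", "arguments": {
  "increments": [
    {"claw":255,"linear":[0,-0.01,0],"spin":0},
    {"claw":255,"linear":[0,-0.03,0],"spin":0},
    {"claw":255,"linear":[0,-0.06,0],"spin":0},
    {"claw":255,"linear":[0,-0.09,0],"spin":0},
    {"claw":255,"linear":[0,-0.1,0],"spin":0}
  ]
}}

```text
t: 4.55
eef_pos: [0.5032, -0.2567, 0.1769]
tcp_rot: [-0.706, 0.708, 0.002, 0.002]
ft_force: [-0.0, 0.5, 0.9]
finger_gap: 0.0044
```

```bash
python3 - <<'E'
from h import *
o=r.observe(); print(o["t"],o["eef_pos"],o["tcp_rot"],o["finger_gap"],o["ft_force"])
c=r.camera("wrist"); cv2.imwrite("pics/w5c.png",cv2.resize(c["frame"][200:320,200:350],None,fx=5,fy=5,interpolation=cv2.INTER_CUBIC))
s=r.camera("side"); cv2.imwrite("pics/s5c.png",cv2.resize(s["frame"][150:320,250:400],None,fx=5,fy=5,interpolation=cv2.INTER_CUBIC)[:800])
s=r.camera("scene"); cv2.imwrite("pics/c5c.png",cv2.resize(s["frame"][100:220,150:300],None,fx=5,fy=5,interpolation=cv2.INTER_CUBIC)[:800])
E
```

```text
4.55 [ 0.50324636 -0.2566842   0.17691771] [-0.70609049  0.70811773  0.00168135  0.00163429] 0.004372162959364918 [-0.03533333  0.50274388  0.90305838]
```

View pics/w5c.png

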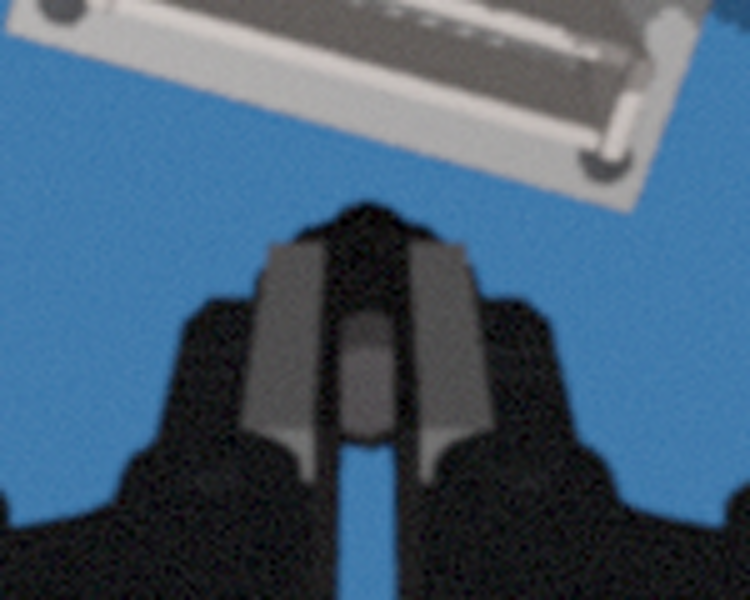

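View pics/s5c.png

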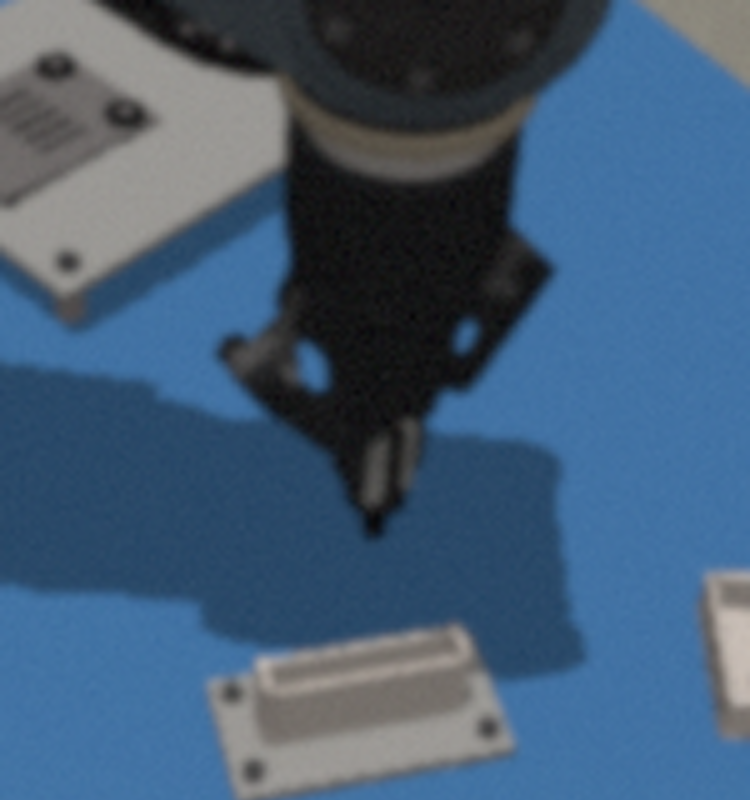

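View pics/c5c.png

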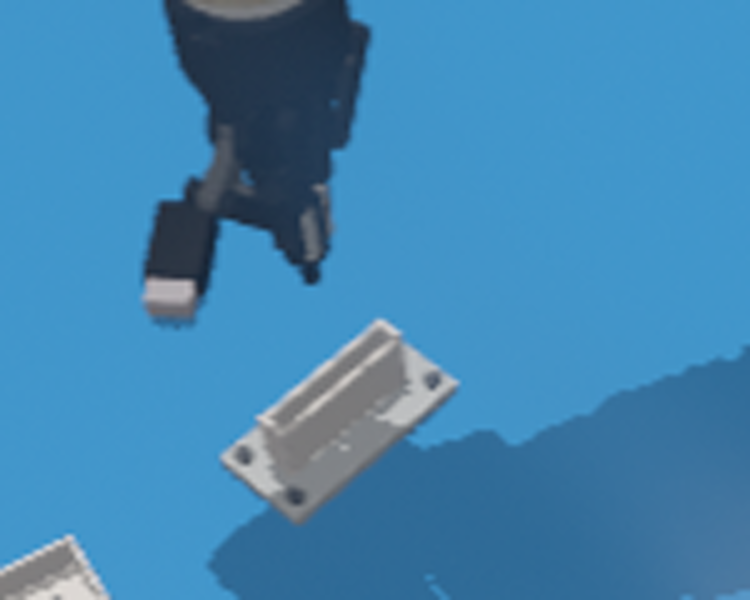

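The rivet came out cleanly and hangs under the tips in all three views, and the track is empty. I'll carry it to beside the slot and measure the slot and hole from above.

Emit:
{"name": "move_arm", "arguments": {
  "increments": [
    {"claw":255,"linear":[0,-0.01,0.04],"spin":0},
    {"claw":255,"linear":[0,-0.02,0.08],"spin":0},
    {"claw":255,"linear":[0,-0.02,0.12],"spin":0},
    {"claw":255,"linear":[0,-0.02,0.16],"spin":0},
    {"claw":255,"linear":[0,-0.02,0.2],"spin":0}
  ]
}}

```text
t: 5.12
eef_pos: [0.5009, -0.0541, 0.1908]
tcp_rot: [0.707, -0.707, 0.001, 0.001]
ft_force: [1.1, 0.6, -0.2]
finger_gap: 0.0048
```

Emit:
{"name": "move_arm", "arguments": {
  "increments": [
    {"claw":255,"linear":[0,0,0.04],"spin":0},
    {"claw":255,"linear":[0,0,0.08],"spin":0},
    {"claw":255,"linear":[0,0,0.12],"spin":0},
    {"claw":255,"linear":[0,0,0.13],"spin":0},
    {"claw":255,"linear":[0,0,0.13],"spin":0}
  ]
}}

```text
t: 5.53
eef_pos: [0.501, 0.0764, 0.1908]
tcp_rot: [0.707, -0.707, -0.0, 0.002]
ft_force: [0.6, -0.8, 0.9]
finger_gap: 0.0045
```

Emit:
{"name": "move_arm", "arguments": {
  "increments": [
    {"claw":255,"linear":[0,0,0],"spin":0},
    {"claw":255,"linear":[0,0,0],"spin":0}
  ]
}}

```text
t: 5.7
eef_pos: [0.5017, 0.0731, 0.1915]
tcp_rot: [-0.707, 0.707, -0.001, -0.0]
ft_force: [-0.7, 0.6, -0.7]
finger_gap: 0.0045
```

```bash
python3 - <<'E'
from h import *
o=r.observe(); print(o["t"],o["eef_pos"],o["tcp_rot"],o["finger_gap"],o["ft_force"])
c=r.camera("wrist"); cv2.imwrite("pics/w6.png",c["frame"])
import pickle; pickle.dump(c,open("w6.pkl","wb"))
for th in ["cover_slot","plate"]:
        for d in r.mark_of(c,th)[:2]: print(th,round(d["conf"],2),np.round(d["at"],4),w2pix(c,d["at"]))
E
```

```text
5.7 [0.50169385 0.0730614  0.19148709] [-7.06993982e-01  7.07219106e-01 -7.43638969e-04 -3.03877581e-04] 0.004474696925399661 [-0.72872754  0.56288709 -0.71036006]
cover_slot 0.55 [0.5066 0.1283 0.0493] (np.float64(279.9321264914219), np.float64(132.9592130147592))
plate 0.78 [0.6101 0.1449 0.005 ] (np.float64(397.03851390465996), np.float64(110.53137309324434))
```

View pics/w6.png

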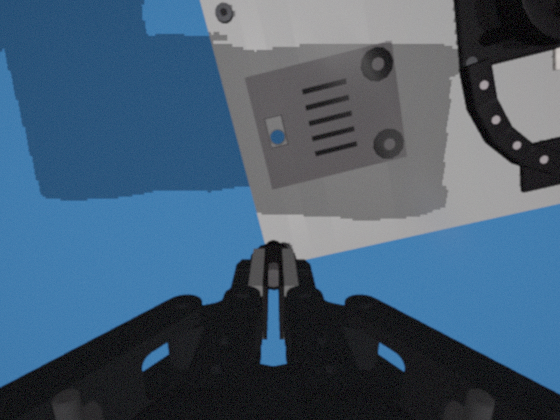

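The slot is at (277,131), and the plate's hole shows blue through it at about (278,137). I'll enlarge it and measure.

```bash
python3 - <<'E'
from h import *
import pickle
c=pickle.load(open("w6.pkl","rb"))
cv2.imwrite("pics/w6c.png",cv2.resize(c["frame"][95:170,230:330],None,fx=8,fy=8,interpolation=cv2.INTER_CUBIC))
P=np.array([[pix2w(c,u,v) for u in range(220,480)] for v in range(10,230)])
def at(u,v): return np.round(np.median(P[v-10-3:v-10+4,u-220-3:u-220+4].reshape(-1,3),0),4)
for uv in [(262,95),(258,130),(275,180),(262,105),(265,165),(290,150),(290,110),(330,75),(345,170),(370,100),(290,210),(430,200),(420,60)]: print(uv,at(*uv))
# plane fits: cover
sub=[(u,v) for u in range(256,300) for v in range(85,180)]
g=cv2.cvtColor(c["frame"],cv2.COLOR_BGR2HSV)
b=(g[...,0]>95)&(g[...,1]>100)
print("hole px")
ys,xs=np.nonzero(b[115:150,265:292]); print(len(xs),xs.mean()+265,ys.mean()+115,xs.min()+265,xs.max()+265,ys.min()+115,ys.max()+115)
E
```

```text
(262, 95) [0.493  0.1561 0.0443]
(258, 130) [0.4896 0.1303 0.0443]
(275, 180) [0.5029 0.0908 0.0448]
(262, 105) [0.4929 0.1489 0.0448]
(265, 165) [0.4947 0.1024 0.0376]
(290, 150) [0.5147 0.1148 0.0441]
(290, 110) [0.5143 0.1452 0.0436]
(330, 75) [0.5441 0.1704 0.0421]
(345, 170) [0.56   0.0985 0.0415]
(370, 100) [0.5759 0.1526 0.0408]
(290, 210) [0.5157 0.0631 0.037 ]
(430, 200) [0.634  0.0721 0.0368]
(420, 60) [0.6129 0.1815 0.0367]
hole px
141 277.0921985815603 136.46808510638297 271 283 130 143
```

View pics/w6c.png

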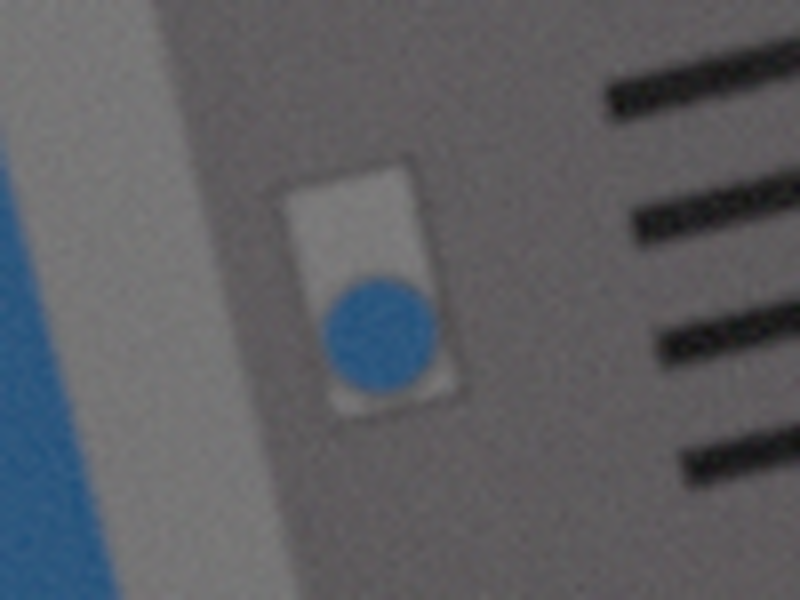

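```bash
python3 - <<'E'
from h import *
import pickle
c=pickle.load(open("w6.pkl","rb"))
h=onplane(c,277.06,136.4,.037); s=onplane(c,276.06,131.0,.0443); print("hole",h,"slot",s)
def q(x,y): return onplane(c,(x+.5)/8-.5+230,(y+.5)/8-.5+95,.0443)
a=[q(285,195),q(408,167),q(458,388),q(338,416)]
for i in range(4): d=a[(i+1)%4]-a[i]; print(np.round(d*1000,1),np.hypot(*d[:2])*1000,np.degrees(np.arctan2(d[1],d[0])))
T=np.linalg.inv(c["T"])
# expected pixels given TCP at commanded 
o=r.observe(); t=o["eef_pos"]; print(t)
for dz in (.0144,.0174,.0234,.0274,.0494): print(dz,w2pix(c,[.502,.074,.192-dz]))
# camera T relative
print(c["T"][:3,3])
cv2.imwrite("pics/w6r.png",cv2.resize(c["frame"][225:325,223:323],None,fx=6,fy=6,interpolation=cv2.INTER_CUBIC))
print(np.round(c["range_z"][236:296:3,266:282:2]*1000))
E
```

```text
hole [0.50452123 0.12486672 0.037     ] slot [0.50366427 0.12949596 0.0443    ]
[11.8  2.6  0. ] 12.124956149683443 12.373983814959015
[  5.  -20.9   0. ] 21.544460689131785 -76.48472895296928
[-11.8  -2.7   0. ] 12.106541478385415 -167.02245598291177
[-5.1 21.1  0. ] 21.672351178293262 103.55900484864048
[0.50196683 0.07288381 0.19200595]
0.0144 (np.float64(273.83215187218724), np.float64(276.57789421889083))
0.0174 (np.float64(273.83491759959895), np.float64(273.415827215364))
0.0234 (np.float64(273.84014229041867), np.float64(267.4424176976779))
0.0274 (np.float64(273.84341594989627), np.float64(263.69962997008366))
0.0494 (np.float64(273.85893477094595), np.float64(245.95690096273003))
[0.50203598 0.14383661 0.31096359]
[[292. 292. 293. 292. 292. 292. 292. 293.]
 [294. 293. 293. 293. 293. 292. 294. 293.]
 [291. 177. 178. 158. 178. 178. 180. 294.]
 [156. 157. 155. 154. 155. 157. 157. 158.]
 [156. 157. 155. 154. 155. 154. 154. 154.]
 [147. 157. 156. 154. 156. 154. 148. 146.]
 [144. 157. 156. 157. 157.   0. 144. 144.]
 [140. 157. 156. 156. 156. 156. 142. 140.]
 [137. 156. 157. 158. 156. 156. 137. 138.]
 [134. 157.   0. 156. 157. 158. 137. 134.]
 [132. 154. 153. 153. 153. 155. 137. 132.]
 [129. 148. 147. 147. 148. 148. 137. 129.]
 [127. 148. 147. 147. 146. 147. 136. 127.]
 [125. 147. 148. 148. 147. 148. 137. 126.]
 [123. 148. 148. 149. 148. 150. 138. 122.]
 [121. 149. 148. 148. 148. 149. 137. 120.]
 [118. 149. 148. 149. 150. 149. 137. 119.]
 [117. 159. 162. 160. 162. 161. 137. 117.]
 [118. 349. 349. 350. 162. 350. 137. 117.]
 [118. 350. 349. 350. 350. 350. 138. 118.]]
```

View pics/w6r.png

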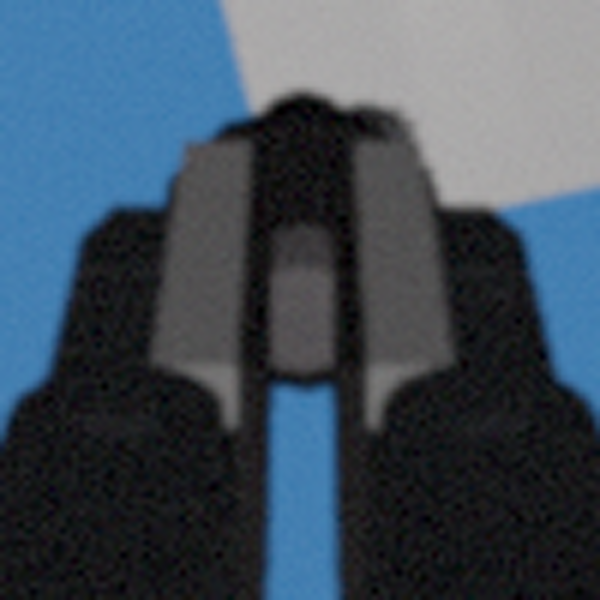

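Measured: the hole is at (0.5045, 0.1249) at plate top height 37 mm, and the slot middle at (0.5037, 0.1295, 0.0443), turned about 13°. The hole is 4.7 mm off the slot's middle, which is plausible. In the hand, the rivet sits about 0.8 mm to -y of the TCP. I'll move to just above it.

Emit:
{"name": "move_arm", "arguments": {
  "increments": [
    {"claw":255,"linear":[0.002,0.02,0.026],"spin":0},
    {"claw":255,"linear":[0.003,0.04,0.052],"spin":0},
    {"claw":255,"linear":[0.003,0.075,0.052],"spin":0},
    {"claw":255,"linear":[0.003,0.088,0.052],"spin":0},
    {"claw":255,"linear":[0.003,0.088,0.052],"spin":0}
  ]
}}

```text
t: 6.27
eef_pos: [0.5034, 0.1253, 0.1014]
tcp_rot: [-0.707, 0.707, -0.002, -0.002]
ft_force: [-0.4, -0.4, 0.5]
finger_gap: 0.0044
```

Emit:
{"name": "move_arm", "arguments": {
  "increments": [
    {"claw":255,"linear":[0,0,0],"spin":0},
    {"claw":255,"linear":[0,0,0],"spin":0}
  ]
}}

```text
t: 6.43
eef_pos: [0.5058, 0.1255, 0.1054]
tcp_rot: [0.707, -0.707, -0.0, -0.001]
ft_force: [0.9, -1.0, -0.4]
finger_gap: 0.0045
```

```bash
python3 - <<'E'
from h import *
o=r.observe(); print(o["t"],o["eef_pos"],o["tcp_rot"],o["finger_gap"],o["ft_force"])
c=r.camera("wrist"); cv2.imwrite("pics/w7.png",c["frame"])
import pickle; pickle.dump(c,open("w7.pkl","wb"))
s=r.camera("side"); cv2.imwrite("pics/s7.png",cv2.resize(s["frame"][110:220,200:340],None,fx=5,fy=5,interpolation=cv2.INTER_CUBIC))
pickle.dump(s,open("s7.pkl","wb"))
s=r.camera("scene"); cv2.imwrite("pics/c7.png",cv2.resize(s["frame"][170:290,280:420],None,fx=5,fy=5,interpolation=cv2.INTER_CUBIC))
E
```

```text
6.4333 [0.50577175 0.12553771 0.10544782] [ 7.07182503e-01 -7.07030429e-01 -2.58887413e-04 -9.00907489e-04] 0.004545621767345325 [ 0.86735625 -0.95956321 -0.36549473]
```

View pics/w7.png

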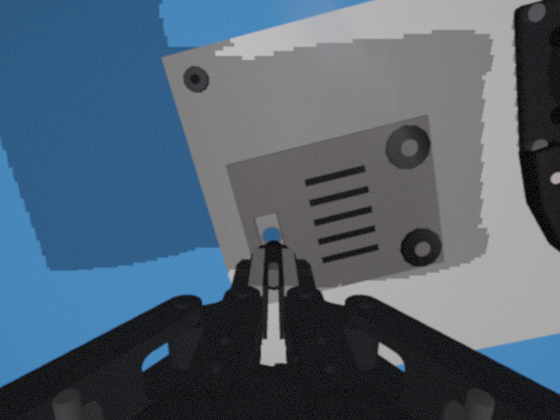

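View pics/s7.png

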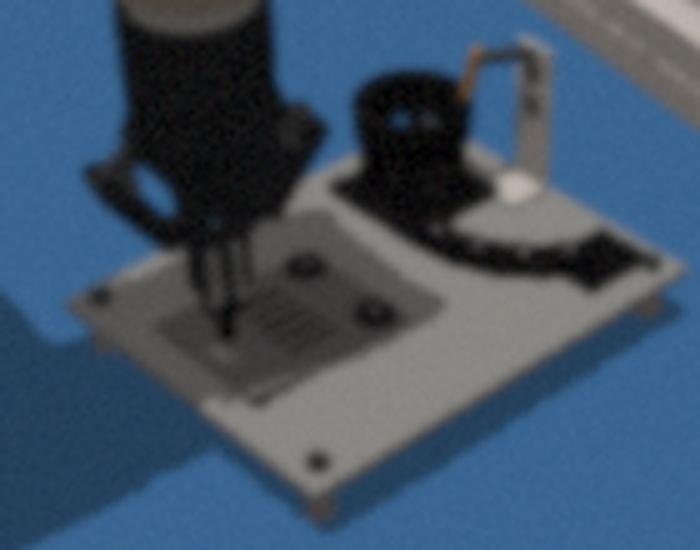

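View pics/c7.png

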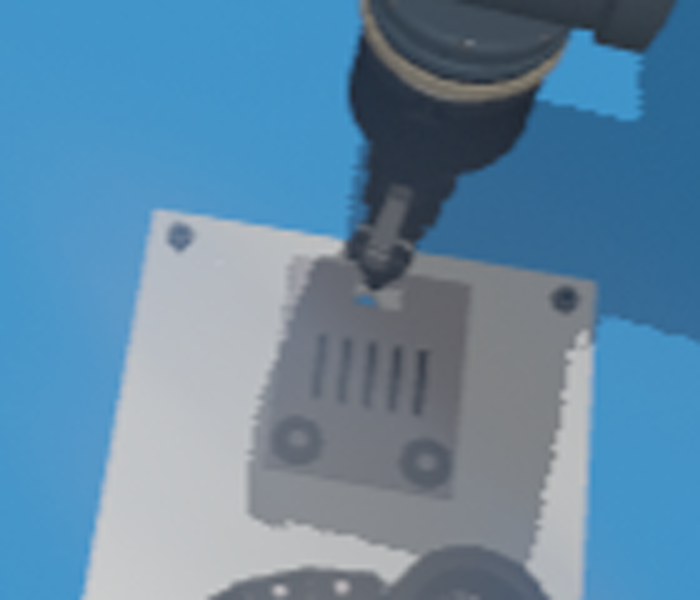

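```bash
python3 - <<'E'
from h import *
import pickle
c=pickle.load(open("w7.pkl","rb"))
cv2.imwrite("pics/w7c.png",cv2.resize(c["frame"][205:265,235:315],None,fx=10,fy=10,interpolation=cv2.INTER_CUBIC))
print(c["T"][:3,3], w2pix(c,[.5045,.1249,.037]),w2pix(c,[.5037,.1295,.0443]))
E
```

```text
[0.50575877 0.19626322 0.224963  ] (np.float64(270.883096681542), np.float64(235.8930677009749)) (np.float64(269.39731565005525), np.float64(232.90714007759948))
```

View pics/w7c.png

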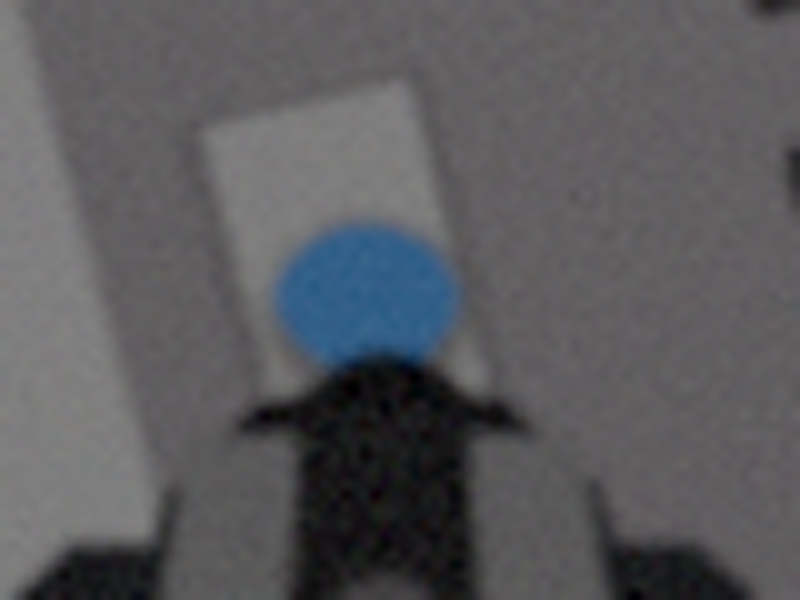

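```bash
python3 - <<'E'
from h import *
import pickle
c=pickle.load(open("w7.pkl","rb"))
tc=c["T"][:3,3]-np.array([0,.0710,.119]); print("tcp",tc)
zt=.037+ (tc[2]-.104)
z=.037
e=onplane(c,271.7,205+22/10-.45,z); print("top edge",e,"hole y",e[1]-.00575)
for u in (275,460): print(onplane(c,235+u/10-.45,235,z)[0])
# rivet axis from pin px and shank
for u,v,d in ((273.3,278,.148),(388/10+235-.45,241,.178)): print(pix2w(c,u,v,d))
E
```

```text
tcp [0.50575877 0.12526322 0.105963  ]
top edge [0.5050218  0.14304622 0.037     ] hole y 0.13729622043269193
0.49921341757355947
0.5102885790583169
[0.50588405 0.12561156 0.09119526]
[0.50595143 0.13023532 0.05868722]
```

```bash
python3 - <<'E'
from h import *
import pickle
c=pickle.load(open("w7.pkl","rb"))
e=onplane(c,271.7,226.55,.037); print("hole y",e[1]-.00575)
# slot far (+y) edge mid and corners
for u,v in ((205,125),(408,78),(262,395),(487,380)): print(onplane(c,235+u/10-.45,205+v/10-.45,.0443))
E
```

```text
hole y 0.12506699193380186
[0.49560678 0.139056   0.0443    ]
[0.50710412 0.14182728 0.0443    ]
[0.49865951 0.12263452 0.0443    ]
[0.511702   0.12355635 0.0443    ]
```

Relative to the rivet axis, the hole lies 1 mm towards -x and about 0.5 mm towards +y. I'll correct this and lower into the slot, ending just above the plate.

Emit:
{"name": "move_arm", "arguments": {
  "increments": [
    {"claw":255,"linear":[-0.001,0.003,0.0005],"spin":0},
    {"claw":255,"linear":[-0.001,0.006,0.0005],"spin":0},
    {"claw":255,"linear":[-0.001,0.008,0.0005],"spin":0},
    {"claw":255,"linear":[-0.001,0.01,0.0005],"spin":0},
    {"claw":255,"linear":[-0.001,0.011,0.0005],"spin":0}
  ]
}}

```text
t: 7.0
eef_pos: [0.5039, 0.1265, 0.0929]
tcp_rot: [-0.707, 0.707, -0.0, -0.0]
ft_force: [0.3, 0.6, 0.4]
finger_gap: 0.0051
```

Emit:
{"name": "move_arm", "arguments": {
  "increments": [
    {"claw":255,"linear":[0,0.001,0],"spin":0},
    {"claw":255,"linear":[0,0.002,0],"spin":0},
    {"claw":255,"linear":[0,0.003,0],"spin":0},
    {"claw":255,"linear":[0,0.003,0],"spin":0}
  ]
}}

```text
t: 7.33
eef_pos: [0.5039, 0.1265, 0.0901]
tcp_rot: [-0.707, 0.707, -0.0, -0.0]
ft_force: [0.7, -0.0, -1.2]
finger_gap: 0.0046
```

```bash
python3 - <<'E'
from h import *
o=r.observe(); print(o["t"],o["eef_pos"],o["finger_gap"],o["ft_force"],o["ft_torque"])
c=r.camera("wrist"); cv2.imwrite("pics/w8c.png",cv2.resize(c["frame"][190:280,215:335],None,fx=6,fy=6,interpolation=cv2.INTER_CUBIC))
print(r.observe()["ft_force"])
E
```

```text
7.3333 [0.50393562 0.12650458 0.09010668] 0.004598732547514554 [ 0.73495033 -0.0393024  -1.23747724] [ 0.0114818   0.04691181 -0.01951727]
[ 0.35651807 -0.52369235 -0.59139996]
```

View pics/w8c.png

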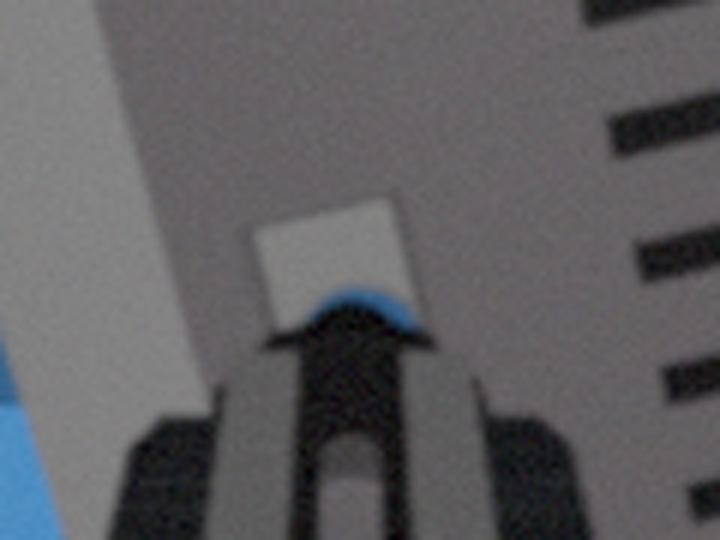

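```bash
cat > ov.py <<'E'
from h import *
def circ(c,im,p,rad,col,s,u0,v0):
    a=np.linspace(0,2*np.pi,80)
    q=[w2pix(c,[p[0]+rad*np.cos(t),p[1]+rad*np.sin(t),p[2]]) for t in a]
    q=np.array([[ (u-u0+.5)*s-.5,(v-v0+.5)*s-.5] for u,v in q]).astype(np.int32)
    cv2.polylines(im,[q],True,col,1)
E
python3 - <<'E'
from ov import *
import pickle
c=r.camera("wrist"); pickle.dump(c,open("w8.pkl","wb"))
tc=c["T"][:3,3]-np.array([0,.0710,.119]); print(tc, r.observe()["eef_pos"])
s=8;u0,v0=235,200
im=cv2.resize(c["frame"][v0:v0+75,u0:u0+90],None,fx=s,fy=s,interpolation=cv2.INTER_CUBIC)
x,y=tc[0]-.0002,tc[1]-.0008
dz=tc[2]-.090
for rad,z,col in ((.0042,.0406,(0,255,0)),(.005,.0425,(0,255,0)),(.012,.0626,(0,255,255)),(.012,.0666,(0,255,255)),(.0045,.0756,(255,0,255))):
    circ(c,im,(x,y,z+dz),rad,col,s,u0,v0)
circ(c,im,(x,y,.037+dz),.00575,(0,0,255),s,u0,v0)
cv2.imwrite("pics/w8o.png",im)
E
```

```text
[0.50408078 0.12626542 0.09072781] [0.50398386 0.1265319  0.09029802]
```

View pics/w8o.png

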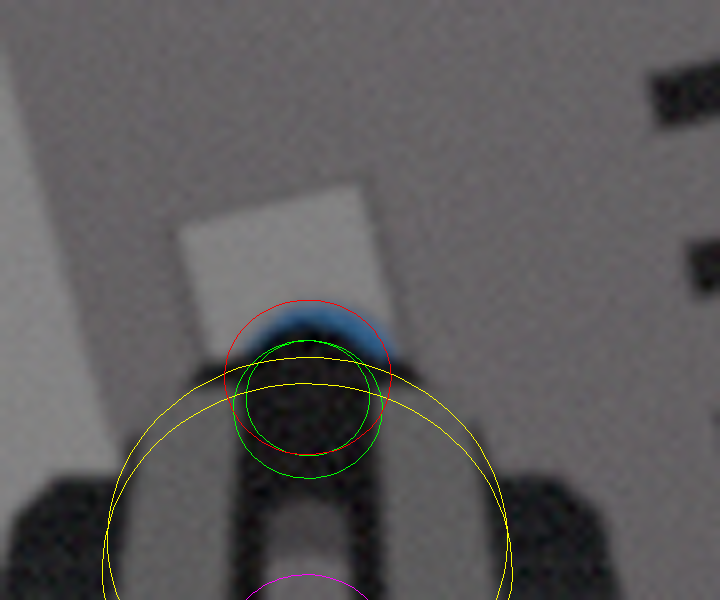

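In the overlay, the shank end sits about 1 mm too far +y and 0.5 mm too far -x of the hole, because I had mis-set the in-hand offset. I'll correct that and look again.

Emit:
{"name": "move_arm", "arguments": {
  "increments": [
    {"claw":255,"linear":[0.0005,0,-0.001],"spin":0},
    {"claw":255,"linear":[0.0005,0,-0.001],"spin":0},
    {"claw":255,"linear":[0.0005,0,-0.001],"spin":0}
  ]
}}

```text
t: 7.68
eef_pos: [0.5046, 0.1255, 0.0904]
tcp_rot: [0.707, -0.707, -0.0, -0.0]
ft_force: [0.9, -0.0, -0.3]
finger_gap: 0.0047
```

```bash
python3 - <<'E'
from ov import *
o=r.observe(); print(o["ft_force"],o["eef_pos"])
c=r.camera("wrist")
tc=c["T"][:3,3]-np.array([0,.0710,.119]); print(tc)
s=8;u0,v0=235,200
im=cv2.resize(c["frame"][v0:v0+75,u0:u0+90],None,fx=s,fy=s,interpolation=cv2.INTER_CUBIC)
x,y=tc[0]-.0002,tc[1]-.0000
dz=tc[2]-.090
for rad,z,col in ((.0042,.0406,(0,255,0)),(.005,.0425,(0,255,0)),(.012,.0626,(0,255,255)),(.012,.0666,(0,255,255)),(.0045,.0756,(255,0,255))):
    circ(c,im,(x,y,z+dz),rad,col,s,u0,v0)
circ(c,im,(x,y,.037+dz),.00575,(0,0,255),s,u0,v0)
cv2.imwrite("pics/w9o.png",im)
E
```

```text
[ 0.88519171 -0.04906606 -0.3242025 ] [0.50456205 0.12547692 0.09036469]
[0.50464903 0.12520721 0.09086425]
```

View pics/w9o.png

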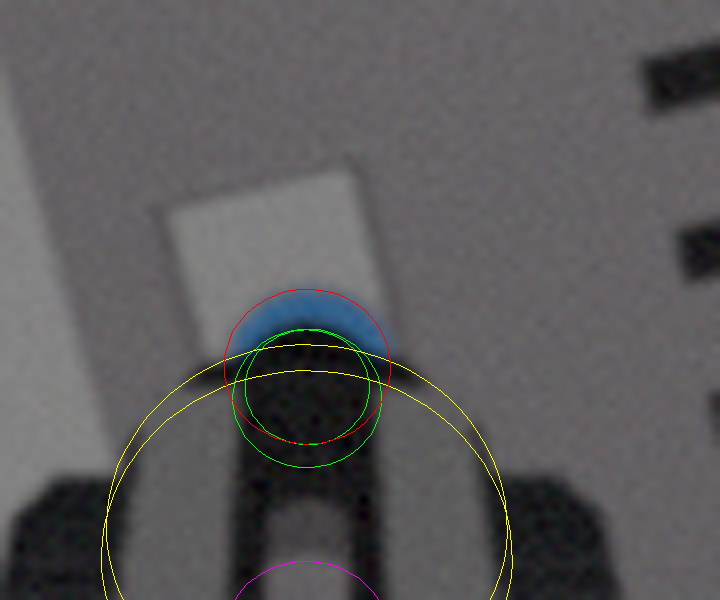

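The hole arc now matches the circle concentric with the rivet, so I'll feel it down.

Emit:
{"name": "move_arm", "arguments": {
  "increments": [
    {"claw":255,"linear":[0,0.001,0],"spin":0},
    {"claw":255,"linear":[0,0.002,0],"spin":0},
    {"claw":255,"linear":[0,0.003,0],"spin":0},
    {"claw":255,"linear":[0,0.004,0],"spin":0},
    {"claw":255,"linear":[0,0.004,0],"spin":0}
  ]
}}

```text
t: 8.15
eef_pos: [0.5044, 0.1255, 0.086]
tcp_rot: [-0.707, 0.707, -0.0, -0.0]
ft_force: [-0.3, -0.6, -0.5]
finger_gap: 0.0047
```

Emit:
{"name": "move_arm", "arguments": {
  "increments": [
    {"claw":255,"linear":[0,0.001,0],"spin":0},
    {"claw":255,"linear":[0,0.001,0],"spin":0}
  ]
}}

```text
t: 8.32
eef_pos: [0.5044, 0.1255, 0.0851]
tcp_rot: [-0.707, 0.707, -0.0, -0.0]
ft_force: [-0.3, 0.5, -0.4]
finger_gap: 0.0044
```

Emit:
{"name": "move_arm", "arguments": {
  "increments": [
    {"claw":255,"linear":[0,0.001,0],"spin":0},
    {"claw":255,"linear":[0,0.001,0],"spin":0}
  ]
}}

```text
t: 8.48
eef_pos: [0.5044, 0.1255, 0.0841]
tcp_rot: [-0.707, 0.707, -0.0, -0.0]
ft_force: [0.3, 0.2, -0.8]
finger_gap: 0.0045
```

The shank end is now 2 mm below the plate's top with no force, so it is in the hole. I'll carry on.

Emit:
{"name": "move_arm", "arguments": {
  "increments": [
    {"claw":255,"linear":[0,0.001,0],"spin":0},
    {"claw":255,"linear":[0,0.002,0],"spin":0},
    {"claw":255,"linear":[0,0.003,0],"spin":0},
    {"claw":255,"linear":[0,0.003,0],"spin":0}
  ]
}}

```text
t: 8.82
eef_pos: [0.5044, 0.1255, 0.0811]
tcp_rot: [-0.707, 0.707, -0.0, -0.0]
ft_force: [-0.4, 0.2, -0.4]
finger_gap: 0.0048
```

Emit:
{"name": "move_arm", "arguments": {
  "increments": [
    {"claw":255,"linear":[0,0.001,0],"spin":0},
    {"claw":255,"linear":[0,0.002,0],"spin":0},
    {"claw":255,"linear":[0,0.003,0],"spin":0},
    {"claw":255,"linear":[0,0.004,0],"spin":0},
    {"claw":255,"linear":[0,0.004,0],"spin":0}
  ]
}}

```text
t: 9.23
eef_pos: [0.5044, 0.1255, 0.0771]
tcp_rot: [-0.707, 0.707, -0.0, -0.0]
ft_force: [-1.1, 0.5, -0.3]
finger_gap: 0.0046
```

```bash
python3 - <<'E'
from h import *
o=r.observe(); print(o["t"],o["eef_pos"],o["finger_gap"],o["ft_force"],o["ft_torque"])
c=r.camera("wrist"); cv2.imwrite("pics/w10.png",cv2.resize(c["frame"][190:290,215:335],None,fx=6,fy=6,interpolation=cv2.INTER_CUBIC))
c=r.camera("side"); cv2.imwrite("pics/s10.png",cv2.resize(c["frame"][120:210,200:310],None,fx=6,fy=6,interpolation=cv2.INTER_CUBIC))
E
```

```text
9.2333 [0.50438154 0.12550305 0.07707823] 0.0045718100395346255 [-1.1078514   0.49234087 -0.25917689] [-0.02149075 -0.00587261  0.04332925]
```

View pics/w10.png

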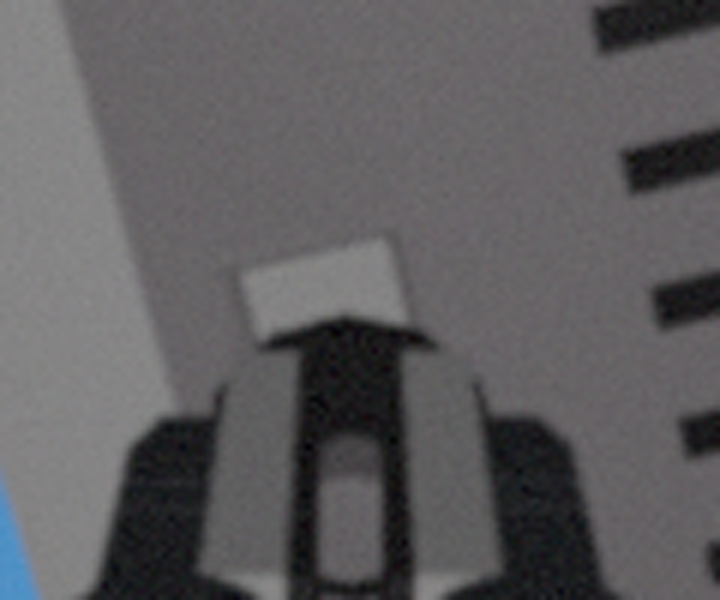

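View pics/s10.png

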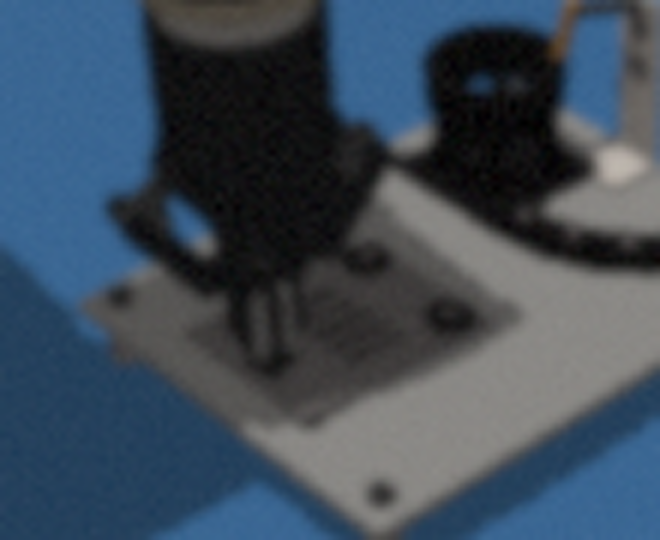

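The shank now fills the slot above the hole, with no force so far, and the flange is about 5 mm above the cover. I'll go on until it makes contact.

Emit:
{"name": "move_arm", "arguments": {
  "increments": [
    {"claw":255,"linear":[0,0.001,0],"spin":0},
    {"claw":255,"linear":[0,0.002,0],"spin":0},
    {"claw":255,"linear":[0,0.003,0],"spin":0},
    {"claw":255,"linear":[0,0.004,0],"spin":0},
    {"claw":255,"linear":[0,0.004,0],"spin":0}
  ]
}}

```text
t: 9.75
eef_pos: [0.5045, 0.1255, 0.0732]
tcp_rot: [0.707, -0.707, 0.0, 0.0]
ft_force: [0.0, -0.0, 2.0]
finger_gap: 0.0043
```

Emit:
{"name": "move_arm", "arguments": {
  "increments": [
    {"claw":255,"linear":[0,0.0005,0],"spin":0},
    {"claw":255,"linear":[0,0.001,0],"spin":0},
    {"claw":255,"linear":[0,0.0015,0],"spin":0},
    {"claw":255,"linear":[0,0.0015,0],"spin":0}
  ]
}}

```text
t: 10.08
eef_pos: [0.5045, 0.1255, 0.0718]
tcp_rot: [0.707, -0.707, -0.0, 0.0]
ft_force: [-1.3, 0.2, 2.5]
finger_gap: 0.0046
```

Emit:
{"name": "move_arm", "arguments": {
  "increments": [
    {"claw":255,"linear":[0,0.0005,0],"spin":0},
    {"claw":255,"linear":[0,0.001,0],"spin":0},
    {"claw":255,"linear":[0,0.001,0],"spin":0}
  ]
}}

```text
t: 10.33
eef_pos: [0.5045, 0.1255, 0.0708]
tcp_rot: [-0.707, 0.707, -0.0, 0.0]
ft_force: [-0.6, -0.2, 1.9]
finger_gap: 0.004
```

Emit:
{"name": "move_arm", "arguments": {
  "increments": [
    {"claw":255,"linear":[0,0.0005,0],"spin":0},
    {"claw":255,"linear":[0,0.001,0],"spin":0},
    {"claw":255,"linear":[0,0.001,0],"spin":0}
  ]
}}

```text
t: 10.58
eef_pos: [0.5045, 0.1255, 0.0698]
tcp_rot: [-0.707, 0.707, -0.0, 0.0]
ft_force: [0.4, -0.6, 2.8]
finger_gap: 0.0049
```

```bash
python3 - <<'E'
from h import *
o=r.observe(); print(o["t"],o["eef_pos"],o["finger_gap"],o["ft_force"],o["ft_torque"])
c=r.camera("wrist"); cv2.imwrite("pics/w11.png",cv2.resize(c["frame"][190:290,215:335],None,fx=6,fy=6,interpolation=cv2.INTER_CUBIC))
def zz(u,v): return np.median([pix2w(c,a,b)[2] for a in range(u-3,u+4) for b in range(v-3,v+4)])
print("cover z near slot",zz(268,222),zz(250,225),zz(300,240))
c=r.camera("side"); cv2.imwrite("pics/s11.png",cv2.resize(c["frame"][120:210,200:310],None,fx=6,fy=6,interpolation=cv2.INTER_CUBIC))
E
```

```text
10.5833 [0.5045014  0.1254999  0.06975361] 0.00487624086803475 [ 0.3888112  -0.56877084  2.78041886] [-0.06402283  0.19742672  0.02061054]
cover z near slot 0.04142008701872962 0.041518337057033894 0.04117036065947757
```

View pics/w11.png

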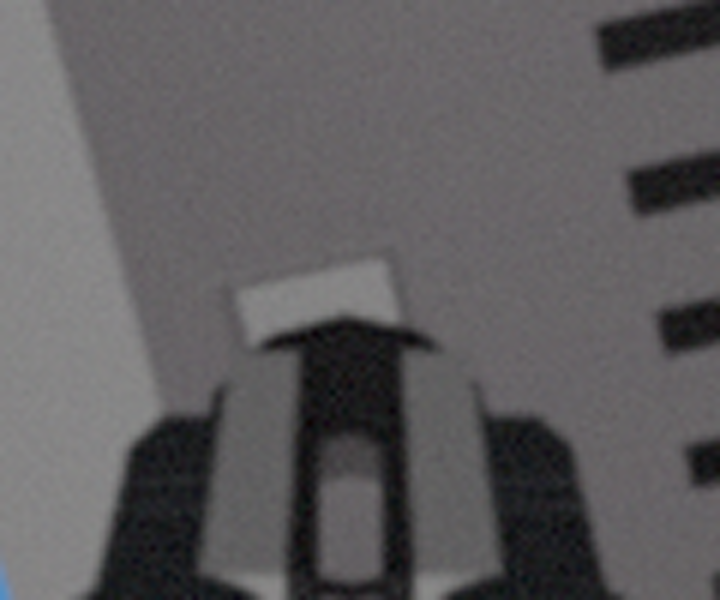

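View pics/s11.png

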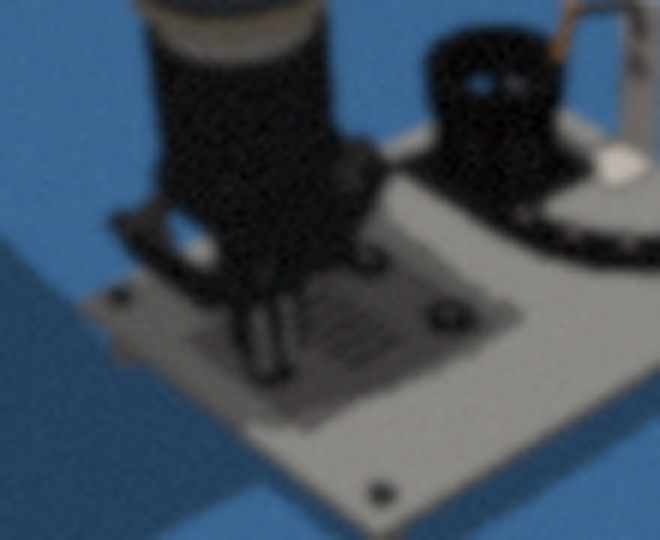

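The cover is being pressed down (slot level 41.3 mm) with only about 3 N, and the pin is still up. I'll ease back to the cover's rest height and let go there, so that nothing springs.

Emit:
{"name": "move_arm", "arguments": {
  "increments": [
    {"claw":255,"linear":[0,-0.001,0],"spin":0},
    {"claw":255,"linear":[0,-0.002,0],"spin":0},
    {"claw":255,"linear":[0,-0.003,0],"spin":0},
    {"claw":255,"linear":[0,-0.003,0],"spin":0}
  ]
}}

```text
t: 11.02
eef_pos: [0.5046, 0.1255, 0.073]
tcp_rot: [0.707, -0.707, -0.0, -0.0]
ft_force: [-0.1, 0.2, 0.7]
finger_gap: 0.005
```

Emit:
{"name": "move_arm", "arguments": {
  "increments": [
    {"claw":230,"linear":[0,0,0],"spin":0},
    {"claw":215,"linear":[0,0,0],"spin":0},
    {"claw":200,"linear":[0,0,0],"spin":0},
    {"claw":180,"linear":[0,0,0],"spin":0},
    {"claw":180,"linear":[0,0,0],"spin":0}
  ],
  "grip_force": 20
}}

```text
t: 11.43
eef_pos: [0.5044, 0.1255, 0.0727]
tcp_rot: [-0.707, 0.707, -0.0, -0.0]
ft_force: [-1.4, 0.3, -0.2]
finger_gap: 0.0251
```

```bash
python3 - <<'E'
from h import *
o=r.observe(); print(o["t"],o["eef_pos"],o["finger_gap"],o["ft_force"],o["ft_torque"])
c=r.camera("wrist"); cv2.imwrite("pics/w12.png",cv2.resize(c["frame"][190:290,215:335],None,fx=6,fy=6,interpolation=cv2.INTER_CUBIC))
E
```

```text
11.4333 [0.5043956  0.12550958 0.07268218] 0.025064758718420087 [-1.44735637  0.3357836  -0.19068633] [-0.00526371 -0.03449892 -0.04316168]
```

View pics/w12.png

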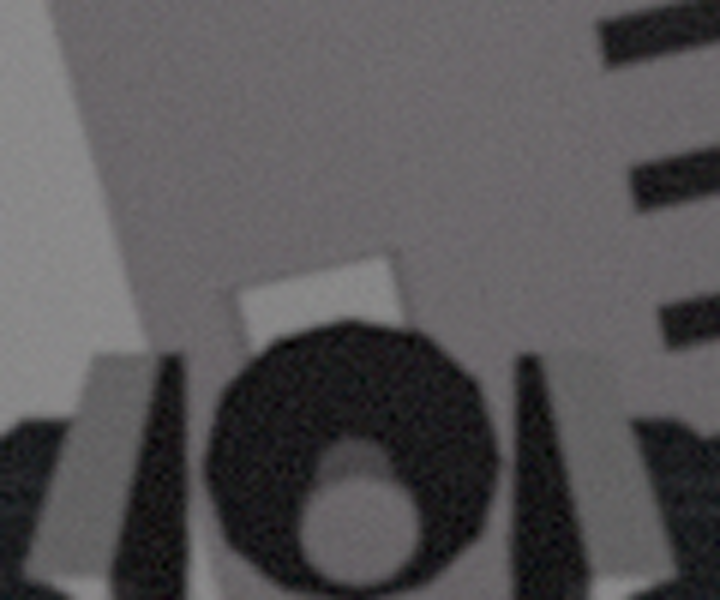

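It is released: the flange (350,460) rests on the cover, and the pin head (360,530) stands up undisturbed. I'll raise straight up, shut the fingers and look.

Emit:
{"name": "move_arm", "arguments": {
  "increments": [
    {"claw":180,"linear":[0,-0.01,0],"spin":0},
    {"claw":180,"linear":[0,-0.02,0],"spin":0},
    {"claw":220,"linear":[0,-0.03,0],"spin":0},
    {"claw":255,"linear":[0,-0.03,0],"spin":0},
    {"claw":255,"linear":[0,-0.03,0],"spin":0}
  ],
  "grip_force": 60
}}

```text
t: 11.9
eef_pos: [0.5049, 0.1256, 0.1038]
tcp_rot: [0.707, -0.707, -0.001, -0.001]
ft_force: [0.4, -0.1, -0.9]
finger_gap: -0.0006
```

Emit:
{"name": "move_arm", "arguments": {
  "increments": [
    {"claw":255,"linear":[0,0,0],"spin":0},
    {"claw":255,"linear":[0,0,0],"spin":0}
  ]
}}

```text
t: 12.07
eef_pos: [0.5043, 0.1255, 0.1025]
tcp_rot: [-0.707, 0.707, -0.0, -0.0]
ft_force: [0.1, -0.1, 0.4]
finger_gap: -0.0001
```

```bash
python3 - <<'E'
from ov import *
import pickle
o=r.observe(); print(o["t"],o["eef_pos"],o["finger_gap"],o["ft_force"])
c=r.camera("wrist"); pickle.dump(c,open("w13.pkl","wb"))
cv2.imwrite("pics/w13.png",cv2.resize(c["frame"][190:290,215:335],None,fx=6,fy=6,interpolation=cv2.INTER_CUBIC))
c2=r.camera("side"); cv2.imwrite("pics/s13.png",cv2.resize(c2["frame"][120:210,200:310],None,fx=6,fy=6,interpolation=cv2.INTER_CUBIC))
c2=r.camera("scene"); cv2.imwrite("pics/c13.png",cv2.resize(c2["frame"][180:280,290:410],None,fx=6,fy=6,interpolation=cv2.INTER_CUBIC))
E
```

```text
12.0667 [0.50426485 0.12549581 0.10253907] -0.00011575508508122308 [ 0.12625608 -0.07394396  0.42285979]
```

View pics/w13.png

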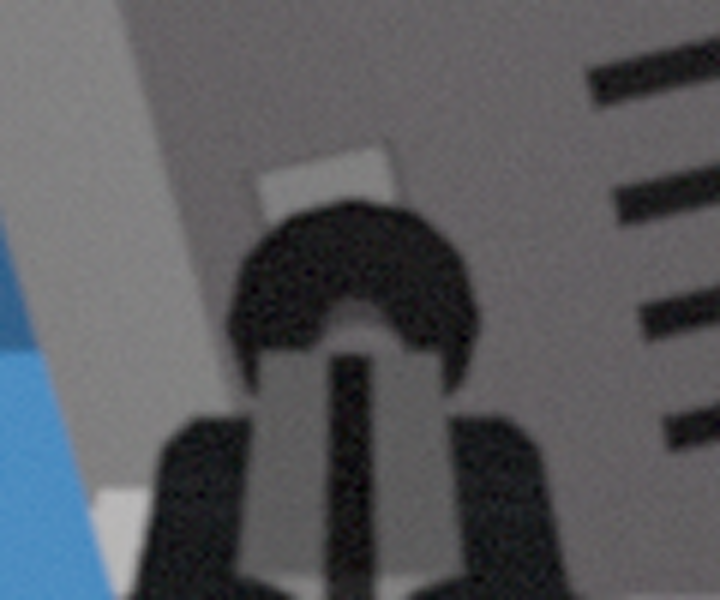

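View pics/s13.png

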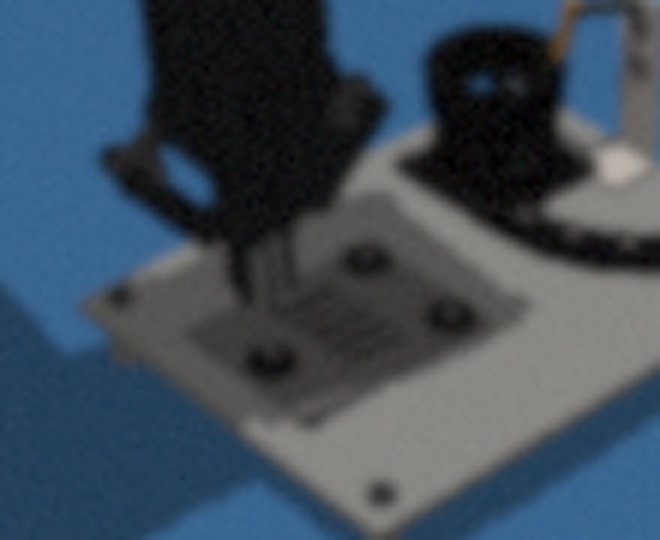

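View pics/c13.png

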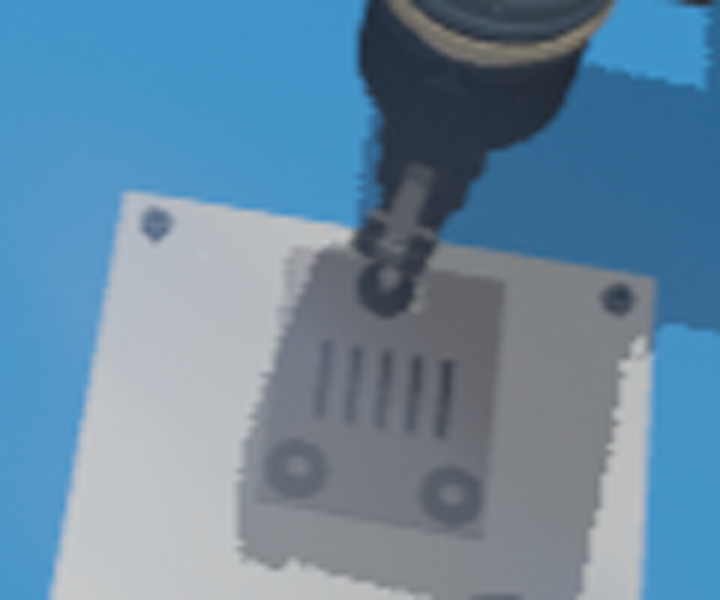

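The flange lies flat on the cover and the pin is upright between the shut fingertips. In the wrist view the head is at x 358 and the finger middle at 350, about 0.5 mm apart. I'll shift that and come down to just above the pin.

Emit:
{"name": "move_arm", "arguments": {
  "increments": [
    {"claw":255,"linear":[0.0005,0.005,0],"spin":0},
    {"claw":255,"linear":[0.0005,0.01,0],"spin":0},
    {"claw":255,"linear":[0.0005,0.015,0],"spin":0},
    {"claw":255,"linear":[0.0005,0.019,0],"spin":0},
    {"claw":255,"linear":[0.0005,0.019,0],"spin":0}
  ]
}}

```text
t: 12.63
eef_pos: [0.5044, 0.1255, 0.0827]
tcp_rot: [-0.707, 0.707, -0.001, -0.001]
ft_force: [-0.7, 1.0, -0.5]
finger_gap: -0.0002
```

```bash
python3 - <<'E'
from ov import *
o=r.observe(); print(o["t"],o["eef_pos"],o["finger_gap"],o["ft_force"])
c=r.camera("wrist")
cv2.imwrite("pics/w14.png",cv2.resize(c["frame"][190:290,215:335],None,fx=6,fy=6,interpolation=cv2.INTER_CUBIC))
c2=r.camera("side"); cv2.imwrite("pics/s14.png",cv2.resize(c2["frame"][120:210,200:310],None,fx=6,fy=6,interpolation=cv2.INTER_CUBIC))
E
```

```text
12.6333 [0.50443539 0.12545053 0.08265065] -0.00022942338449623856 [-0.65740333  0.97003684 -0.49997655]
```

View pics/w14.png

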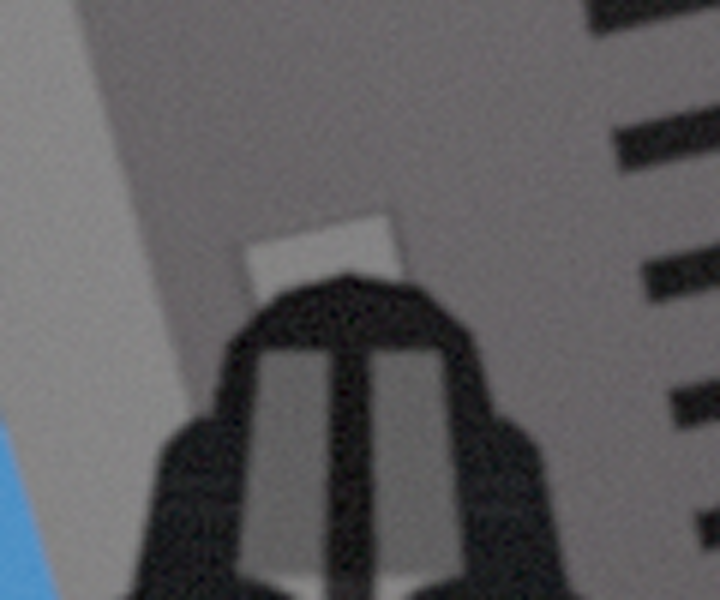

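View pics/s14.png

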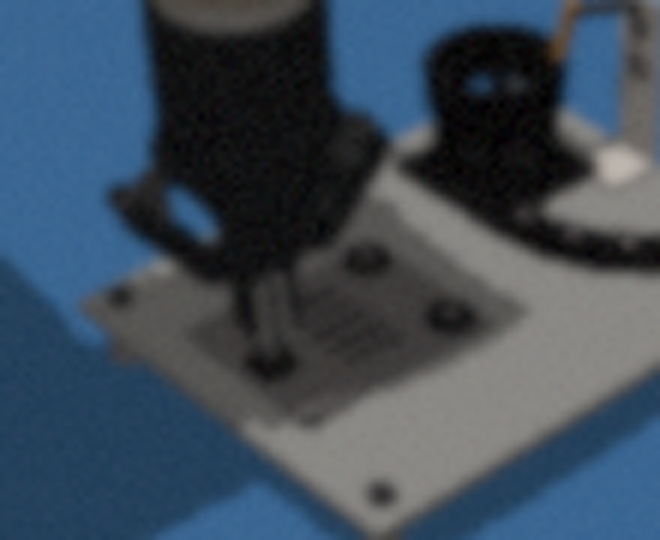

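The tips are centred over the pin, so I'll feel down onto it.

Emit:
{"name": "move_arm", "arguments": {
  "increments": [
    {"claw":255,"linear":[0,0.001,0],"spin":0},
    {"claw":255,"linear":[0,0.002,0],"spin":0},
    {"claw":255,"linear":[0,0.003,0],"spin":0},
    {"claw":255,"linear":[0,0.003,0],"spin":0}
  ]
}}

```text
t: 13.07
eef_pos: [0.505, 0.1255, 0.0808]
tcp_rot: [-0.707, 0.707, 0.0, 0.0]
ft_force: [-0.1, -0.3, 2.8]
finger_gap: 0.0001
```

Emit:
{"name": "move_arm", "arguments": {
  "increments": [
    {"claw":255,"linear":[0,0.0005,0],"spin":0},
    {"claw":255,"linear":[0,0.001,0],"spin":0},
    {"claw":255,"linear":[0,0.0015,0],"spin":0},
    {"claw":255,"linear":[0,0.0015,0],"spin":0}
  ]
}}

```text
t: 13.4
eef_pos: [0.5048, 0.1255, 0.0792]
tcp_rot: [-0.707, 0.707, -0.0, -0.0]
ft_force: [-1.2, -0.3, 3.9]
finger_gap: 0.0
```

Emit:
{"name": "move_arm", "arguments": {
  "increments": [
    {"claw":255,"linear":[0,0.0005,0],"spin":0},
    {"claw":255,"linear":[0,0.001,0],"spin":0},
    {"claw":255,"linear":[0,0.0015,0],"spin":0},
    {"claw":255,"linear":[0,0.0015,0],"spin":0}
  ]
}}

```text
t: 13.73
eef_pos: [0.5049, 0.1255, 0.0777]
tcp_rot: [-0.707, 0.707, -0.0, -0.0]
ft_force: [-3.3, -0.6, 4.3]
finger_gap: -0.0
```

Emit:
{"name": "move_arm", "arguments": {
  "increments": [
    {"claw":255,"linear":[0,0.0004,0],"spin":0},
    {"claw":255,"linear":[0,0.0008,0],"spin":0},
    {"claw":255,"linear":[0,0.001,0],"spin":0}
  ]
}}

```text
t: 13.98
eef_pos: [0.5049, 0.1255, 0.0769]
tcp_rot: [-0.707, 0.707, -0.0, -0.0]
ft_force: [-3.4, -0.8, 7.3]
finger_gap: -0.0003
```

Emit:
{"name": "move_arm", "arguments": {
  "increments": [
    {"claw":255,"linear":[0,0.0003,0],"spin":0},
    {"claw":255,"linear":[0,0.0006,0],"spin":0}
  ]
}}

```text
t: 14.15
eef_pos: [0.5049, 0.1255, 0.0765]
tcp_rot: [-0.707, 0.707, -0.0, -0.0]
ft_force: [-6.3, -0.2, 13.4]
finger_gap: 0.0007
```

```bash
python3 - <<'E'
from ov import *
o=r.observe(); print(o["t"],o["eef_pos"],o["finger_gap"],o["ft_force"],o["ft_torque"])
c=r.camera("wrist")
cv2.imwrite("pics/w15.png",cv2.resize(c["frame"][190:290,215:335],None,fx=6,fy=6,interpolation=cv2.INTER_CUBIC))
def zz(u,v): return np.median([pix2w(c,a,b)[2] for a in range(u-3,u+4) for b in range(v-3,v+4)])
print("cover z near slot",zz(245,222),zz(300,225))
E
```

```text
14.15 [0.50492991 0.12549937 0.07652   ] 0.0006866544254718453 [-6.25806691 -0.15626676 13.40259251] [-0.24947422  0.98472885 -0.01115102]
cover z near slot 0.03955796137494119 0.03953129888009574
```

View pics/w15.png

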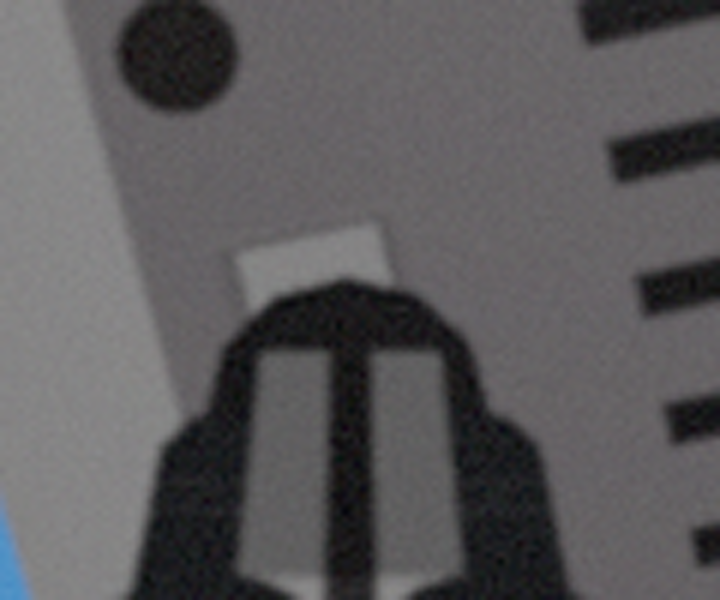

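The cover is now down (39.6 mm at the slot) and the force is 13 N, with some sideways force of -6 N in x. I'll shift 0.4 mm to relieve that while pressing on gently.

Emit:
{"name": "move_arm", "arguments": {
  "increments": [
    {"claw":255,"linear":[-0.0002,0,0],"spin":0},
    {"claw":255,"linear":[-0.0004,0,0],"spin":0},
    {"claw":255,"linear":[-0.0004,0,0],"spin":0}
  ]
}}

```text
t: 14.45
eef_pos: [0.5048, 0.1255, 0.0767]
tcp_rot: [0.707, -0.707, -0.0, -0.0]
ft_force: [-5.0, -1.3, 9.7]
finger_gap: -0.0004
```

Emit:
{"name": "move_arm", "arguments": {
  "increments": [
    {"claw":255,"linear":[0,0.0002,0],"spin":0},
    {"claw":255,"linear":[0,0.0004,0],"spin":0}
  ]
}}

```text
t: 14.62
eef_pos: [0.5049, 0.1255, 0.0764]
tcp_rot: [0.707, -0.707, -0.0, -0.0]
ft_force: [-5.1, -1.7, 14.8]
finger_gap: -0.0001
```

Emit:
{"name": "move_arm", "arguments": {
  "increments": [
    {"claw":255,"linear":[-0.0004,0,0],"spin":0},
    {"claw":255,"linear":[-0.0008,0,0],"spin":0},
    {"claw":255,"linear":[-0.0008,0,0],"spin":0}
  ]
}}

```text
t: 14.87
eef_pos: [0.5047, 0.1256, 0.0766]
tcp_rot: [0.707, -0.707, -0.001, -0.001]
ft_force: [-1.1, -1.9, 10.0]
finger_gap: 0.0003
```

Emit:
{"name": "move_arm", "arguments": {
  "increments": [
    {"claw":255,"linear":[0,0.0002,0],"spin":0},
    {"claw":255,"linear":[0,0.0004,0],"spin":0}
  ]
}}

```text
t: 15.03
eef_pos: [0.5047, 0.1256, 0.0763]
tcp_rot: [0.707, -0.707, -0.001, -0.001]
ft_force: [-3.5, -2.0, 15.4]
finger_gap: 0.0001
```

Emit:
{"name": "move_arm", "arguments": {
  "increments": [
    {"claw":255,"linear":[-0.0002,0.0002,0],"spin":0},
    {"claw":255,"linear":[-0.0002,0.0004,0],"spin":0}
  ]
}}

```text
t: 15.2
eef_pos: [0.5047, 0.1256, 0.0762]
tcp_rot: [0.707, -0.707, -0.001, -0.001]
ft_force: [-3.7, -2.3, 17.2]
finger_gap: 0.0002
```

Emit:
{"name": "move_arm", "arguments": {
  "increments": [
    {"claw":255,"linear":[-0.0001,0.0002,0],"spin":0},
    {"claw":255,"linear":[-0.0001,0.0004,0],"spin":0}
  ]
}}

```text
t: 15.37
eef_pos: [0.5047, 0.1256, 0.0758]
tcp_rot: [0.707, -0.707, -0.001, -0.001]
ft_force: [-3.7, -1.4, 17.2]
finger_gap: 0.0
```

Emit:
{"name": "move_arm", "arguments": {
  "increments": [
    {"claw":255,"linear":[0,0.0002,0],"spin":0},
    {"claw":255,"linear":[0,0.0004,0],"spin":0}
  ]
}}

```text
t: 15.53
eef_pos: [0.5047, 0.1256, 0.0754]
tcp_rot: [0.707, -0.707, -0.001, -0.001]
ft_force: [-2.1, -1.9, 16.9]
finger_gap: -0.0002
```

The pin is moving at about 17 N. I'll keep on at a slow, even pace.

Emit:
{"name": "move_arm", "arguments": {
  "increments": [
    {"claw":255,"linear":[0,0.0003,0],"spin":0},
    {"claw":255,"linear":[0,0.0006,0],"spin":0},
    {"claw":255,"linear":[0,0.0009,0],"spin":0},
    {"claw":255,"linear":[0,0.0012,0],"spin":0},
    {"claw":255,"linear":[0,0.0015,0],"spin":0}
  ]
}}

```text
t: 15.95
eef_pos: [0.5047, 0.1256, 0.0739]
tcp_rot: [0.707, -0.707, -0.001, -0.001]
ft_force: [-2.5, -1.8, 16.3]
finger_gap: -0.0002
```

Emit:
{"name": "move_arm", "arguments": {
  "increments": [
    {"claw":255,"linear":[0,0.0003,0],"spin":0},
    {"claw":255,"linear":[0,0.0006,0],"spin":0},
    {"claw":255,"linear":[0,0.0009,0],"spin":0},
    {"claw":255,"linear":[0,0.0012,0],"spin":0},
    {"claw":255,"linear":[0,0.0015,0],"spin":0}
  ]
}}

```text
t: 16.37
eef_pos: [0.5047, 0.1256, 0.0724]
tcp_rot: [0.707, -0.707, -0.001, -0.001]
ft_force: [-3.1, -1.8, 16.3]
finger_gap: 0.0004
```

Emit:
{"name": "move_arm", "arguments": {
  "increments": [
    {"claw":255,"linear":[0,0.0003,0],"spin":0},
    {"claw":255,"linear":[0,0.0006,0],"spin":0},
    {"claw":255,"linear":[0,0.0009,0],"spin":0},
    {"claw":255,"linear":[0,0.0012,0],"spin":0},
    {"claw":255,"linear":[0,0.0015,0],"spin":0}
  ]
}}

```text
t: 16.78
eef_pos: [0.5047, 0.1256, 0.0709]
tcp_rot: [0.707, -0.707, -0.001, -0.001]
ft_force: [-3.0, -1.7, 16.2]
finger_gap: -0.0002
```

Emit:
{"name": "move_arm", "arguments": {
  "increments": [
    {"claw":255,"linear":[0,0.0003,0],"spin":0},
    {"claw":255,"linear":[0,0.0006,0],"spin":0},
    {"claw":255,"linear":[0,0.0009,0],"spin":0},
    {"claw":255,"linear":[0,0.0012,0],"spin":0},
    {"claw":255,"linear":[0,0.0015,0],"spin":0}
  ]
}}

```text
t: 17.2
eef_pos: [0.5047, 0.1256, 0.0694]
tcp_rot: [0.707, -0.707, -0.001, -0.001]
ft_force: [-1.7, -1.8, 17.7]
finger_gap: 0.0001
```

Emit:
{"name": "move_arm", "arguments": {
  "increments": [
    {"claw":255,"linear":[0,0.0003,0],"spin":0},
    {"claw":255,"linear":[0,0.0006,0],"spin":0},
    {"claw":255,"linear":[0,0.0009,0],"spin":0}
  ]
}}

```text
t: 17.45
eef_pos: [0.5047, 0.1256, 0.0685]
tcp_rot: [0.707, -0.707, -0.001, -0.001]
ft_force: [-2.5, -2.3, 16.9]
finger_gap: -0.0001
```

Emit:
{"name": "move_arm", "arguments": {
  "increments": [
    {"claw":255,"linear":[0,0.0002,0],"spin":0},
    {"claw":255,"linear":[0,0.0004,0],"spin":0}
  ]
}}

```text
t: 17.62
eef_pos: [0.5047, 0.1256, 0.0681]
tcp_rot: [0.707, -0.707, -0.001, -0.001]
ft_force: [-3.1, -2.0, 16.9]
finger_gap: 0.0
```

Emit:
{"name": "move_arm", "arguments": {
  "increments": [
    {"claw":255,"linear":[0,0.0002,0],"spin":0},
    {"claw":255,"linear":[0,0.0004,0],"spin":0}
  ]
}}

```text
t: 17.78
eef_pos: [0.5047, 0.1256, 0.0677]
tcp_rot: [0.707, -0.707, -0.001, -0.001]
ft_force: [-1.9, -2.6, 16.4]
finger_gap: -0.0
```

Emit:
{"name": "move_arm", "arguments": {
  "increments": [
    {"claw":255,"linear":[0,0.0002,0],"spin":0},
    {"claw":255,"linear":[0,0.0004,0],"spin":0}
  ]
}}

```text
t: 17.95
eef_pos: [0.5047, 0.1256, 0.0673]
tcp_rot: [0.707, -0.707, -0.001, -0.001]
ft_force: [-2.8, -1.9, 17.1]
finger_gap: 0.0003
```

Emit:
{"name": "move_arm", "arguments": {
  "increments": [
    {"claw":255,"linear":[0,0.0002,0],"spin":0},
    {"claw":255,"linear":[0,0.0003,0],"spin":0}
  ]
}}

```text
t: 18.12
eef_pos: [0.5047, 0.1256, 0.067]
tcp_rot: [0.707, -0.707, -0.001, -0.001]
ft_force: [-3.0, -2.1, 17.9]
finger_gap: 0.0002
```

Emit:
{"name": "move_arm", "arguments": {
  "increments": [
    {"claw":255,"linear":[0,0.0002,0],"spin":0},
    {"claw":255,"linear":[0,0.0003,0],"spin":0}
  ]
}}

```text
t: 18.28
eef_pos: [0.5047, 0.1256, 0.0667]
tcp_rot: [0.707, -0.707, -0.001, -0.001]
ft_force: [-2.6, -2.8, 17.5]
finger_gap: -0.0001
```

Emit:
{"name": "move_arm", "arguments": {
  "increments": [
    {"claw":255,"linear":[0,0.0002,0],"spin":0},
    {"claw":255,"linear":[0,0.0002,0],"spin":0}
  ]
}}

```text
t: 18.45
eef_pos: [0.5047, 0.1256, 0.0665]
tcp_rot: [0.707, -0.707, -0.001, -0.001]
ft_force: [-2.3, -2.1, 17.4]
finger_gap: -0.0001
```

Emit:
{"name": "move_arm", "arguments": {
  "increments": [
    {"claw":255,"linear":[0,0.0002,0],"spin":0},
    {"claw":255,"linear":[0,0.0002,0],"spin":0}
  ]
}}

```text
t: 18.62
eef_pos: [0.5047, 0.1256, 0.0663]
tcp_rot: [0.707, -0.707, -0.001, -0.001]
ft_force: [-3.2, -2.2, 18.3]
finger_gap: 0.0
```

Emit:
{"name": "move_arm", "arguments": {
  "increments": [
    {"claw":255,"linear":[0,0.0002,0],"spin":0},
    {"claw":255,"linear":[0,0.0002,0],"spin":0}
  ]
}}

```text
t: 18.78
eef_pos: [0.5048, 0.1255, 0.0663]
tcp_rot: [0.707, -0.707, -0.001, -0.001]
ft_force: [-3.3, -2.1, 19.0]
finger_gap: 0.0002
```

Emit:
{"name": "move_arm", "arguments": {
  "increments": [
    {"claw":255,"linear":[0,0.0002,0],"spin":0},
    {"claw":255,"linear":[0,0.0002,0],"spin":0}
  ]
}}

```text
t: 18.95
eef_pos: [0.5047, 0.1256, 0.0661]
tcp_rot: [0.707, -0.707, -0.001, -0.001]
ft_force: [-3.9, -2.2, 20.1]
finger_gap: 0.0
```

```bash
python3 - <<'E'
from ov import *
o=r.observe(); print(o["t"],o["eef_pos"],o["finger_gap"],o["ft_force"],o["ft_torque"])
c=r.camera("wrist")
cv2.imwrite("pics/w16.png",cv2.resize(c["frame"][190:290,215:335],None,fx=6,fy=6,interpolation=cv2.INTER_CUBIC))
c2=r.camera("side"); cv2.imwrite("pics/s16.png",cv2.resize(c2["frame"][120:210,200:310],None,fx=6,fy=6,interpolation=cv2.INTER_CUBIC))
E
```

```text
18.95 [0.5047393  0.12557611 0.06613528] 2.8160489515991323e-06 [-3.87765384 -2.19442527 20.08042235] [-0.43471816  0.65548242 -0.06430327]
```

View pics/w16.png

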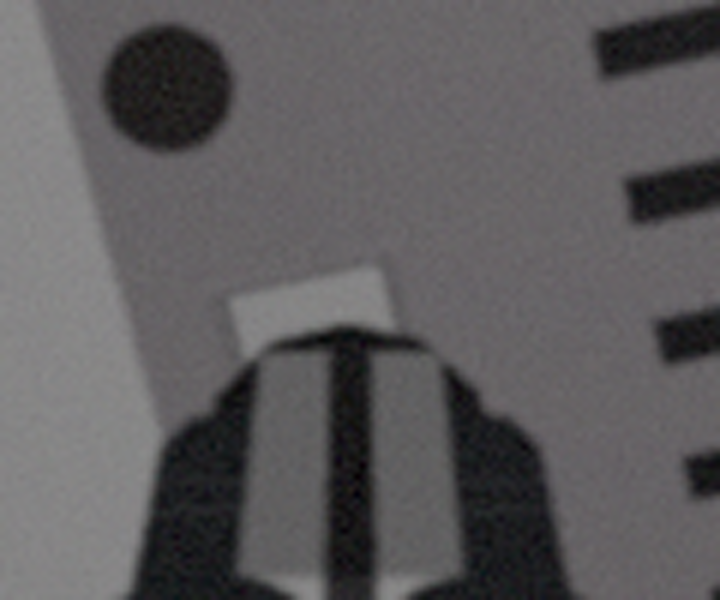

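View pics/s16.png

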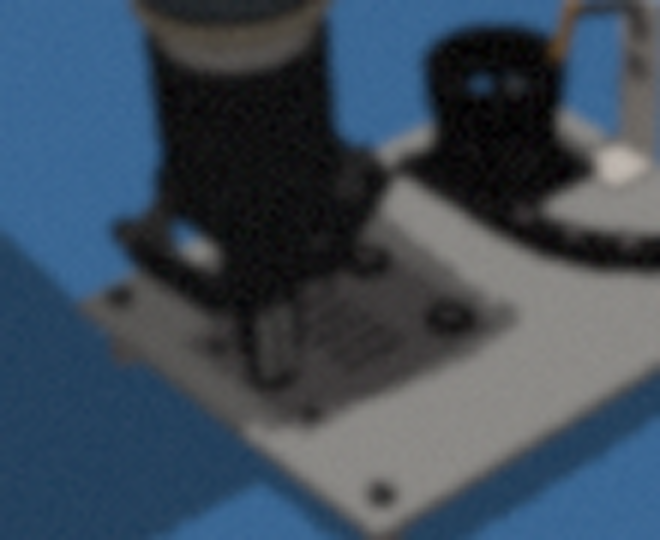

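The force is now rising (20 N) after about 10 mm of travel, so it is at or near the stop. One more slight push to confirm it.

Emit:
{"name": "move_arm", "arguments": {
  "increments": [
    {"claw":255,"linear":[0,0.0002,0],"spin":0},
    {"claw":255,"linear":[0,0.0002,0],"spin":0}
  ]
}}

```text
t: 19.22
eef_pos: [0.5047, 0.1256, 0.066]
tcp_rot: [0.707, -0.707, -0.001, -0.001]
ft_force: [-4.2, -2.3, 20.9]
finger_gap: -0.0
```

Emit:
{"name": "move_arm", "arguments": {
  "increments": [
    {"claw":255,"linear":[0,0.0001,0],"spin":0},
    {"claw":255,"linear":[0,0.0001,0],"spin":0}
  ]
}}

```text
t: 19.38
eef_pos: [0.5048, 0.1256, 0.066]
tcp_rot: [0.707, -0.707, -0.001, -0.001]
ft_force: [-4.3, -2.9, 22.7]
finger_gap: -0.0001
```

It is at a solid stop at 22.7 N, with the height unchanged. I'll lift off and check.

Emit:
{"name": "move_arm", "arguments": {
  "increments": [
    {"claw":255,"linear":[0,-0.001,0],"spin":0},
    {"claw":255,"linear":[0,-0.004,0],"spin":0},
    {"claw":255,"linear":[0,-0.02,0],"spin":0},
    {"claw":255,"linear":[0,-0.05,0],"spin":0},
    {"claw":255,"linear":[0,-0.08,0],"spin":0}
  ]
}}

```text
t: 19.8
eef_pos: [0.5032, 0.1255, 0.1446]
tcp_rot: [-0.707, 0.707, -0.001, -0.0]
ft_force: [1.1, 0.5, -0.3]
finger_gap: -0.0002
```

Emit:
{"name": "move_arm", "arguments": {
  "increments": [
    {"claw":255,"linear":[0,-0.02,-0.03],"spin":0},
    {"claw":255,"linear":[0,-0.02,-0.05],"spin":0},
    {"claw":255,"linear":[0,-0.02,-0.05],"spin":0},
    {"claw":255,"linear":[0,-0.02,-0.05],"spin":0}
  ]
}}

```text
t: 20.13
eef_pos: [0.5037, 0.075, 0.1644]
tcp_rot: [0.707, -0.707, 0.0, -0.001]
ft_force: [-0.1, 0.4, 1.0]
finger_gap: -0.0
```

```bash
python3 - <<'E'
from ov import *
o=r.observe(); print(o["t"],o["eef_pos"],o["finger_gap"],o["ft_force"])
c=r.camera("wrist")
cv2.imwrite("pics/w17.png",cv2.resize(c["frame"][60:200,200:360],None,fx=5,fy=5,interpolation=cv2.INTER_CUBIC))
P=np.array([[pix2w(c,u,v) for u in range(560)] for v in range(420)])
s=P[:,:,:2]-[.5047,.1256]; d=np.hypot(s[...,0],s[...,1])
dd=P[...,2]
for a,b in ((0,.0035),(.007,.011),(.014,.019)):
    m=(d>=a)&(d<b)&(dd>.02)&(dd<.1); print(a,b,m.sum(),np.median(dd[m]),np.percentile(dd[m],[5,95]))
for p in ([.493,.156],[.4896,.1303],[.5147,.1148],[.544,.17],[.576,.153],[.634,.072]):
    m=np.hypot(P[...,0]-p[0],P[...,1]-p[1])<.003; print(p,m.sum(),np.median(dd[m]) if m.any() else None)
c2=r.camera("side"); cv2.imwrite("pics/s17.png",cv2.resize(c2["frame"][120:210,200:310],None,fx=6,fy=6,interpolation=cv2.INTER_CUBIC))
for n in ("track","bracket","screw_tray","plug"):
    print(n,[(round(x["conf"],2),np.round(x["at"],3)) for x in r.mark_of(c2,n)[:1]])
c3=r.camera("scene");cv2.imwrite("pics/c17.png",c3["frame"])
for n in ("track","bracket","screw_tray","plug"):
    print(n,[(round(x["conf"],2),np.round(x["at"],3)) for x in r.mark_of(c3,n)[:1]])
E
```

```text
20.1333 [0.5037109  0.07497529 0.16442769] -1.6317600505140212e-05 [-0.07393119  0.36696083  1.0450629 ]
0 0.0035 80 0.045922749923639206 [0.04451734 0.047075  ]
0.007 0.011 469 0.04534259837446006 [0.04414113 0.04649859]
0.014 0.019 1001 0.04116669262223899 [0.03663456 0.04245614]
[0.493, 0.156] 63 0.04147756874829872
[0.4896, 0.1303] 53 0.04142977332547482
[0.5147, 0.1148] 51 0.04124468357865693
[0.544, 0.17] 65 0.04047995375319369
[0.576, 0.153] 60 0.04005265096663724
[0.634, 0.072] 43 0.03684412447610366
track [(0.75, array([ 0.507, -0.26 , -0.003]))]
bracket [(0.54, array([ 0.359,  0.334, -0.001]))]
screw_tray [(0.57, array([ 0.69 , -0.334, -0.001]))]
plug [(0.79, array([ 0.437, -0.396,  0.004]))]
track [(0.93, array([ 0.503, -0.256,  0.005]))]
bracket [(0.5, array([ 0.364,  0.333, -0.002]))]
screw_tray [(0.64, array([ 0.693, -0.331,  0.001]))]
plug [(0.79, array([ 0.44 , -0.394,  0.   ]))]
```

View pics/w17.png

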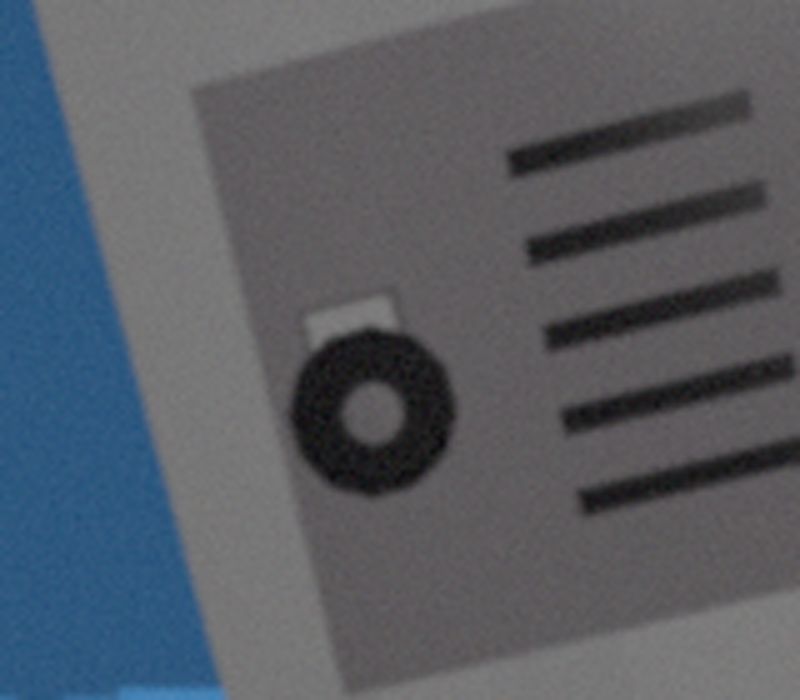

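View pics/s17.png

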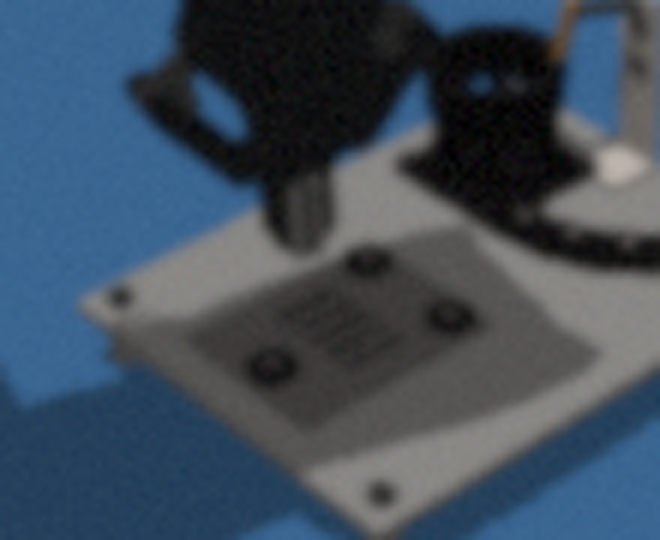

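View pics/c17.png

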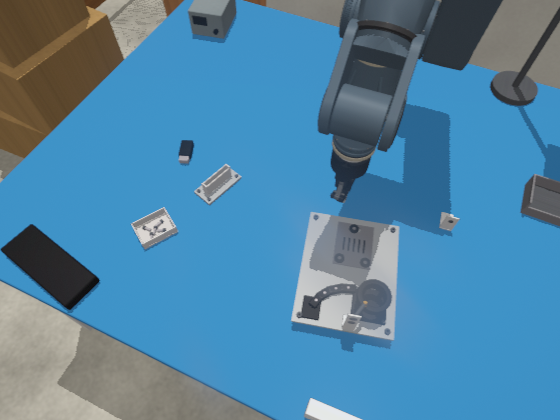

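The pin is flush: 45.9 mm against the flange's 45.3. The cover stays down at 41.2 mm at the slot, compared with 44.4 when free and 39.6 when pressed, which is within the expected play. The bystanders haven't moved and the robot is clear, so I'll hand in.

```bash
python3 - <<'E'
from h import *
print(r.hand_in()); 
E
```

```text
the job is handed in; nothing more can be done
None
```

The cover is riveted down, and the job was handed in at about 20 s of the allowed 58 s. I took the rivet out of the track by its pin and felt it through the slot into the plate's hole until the flange rested on the cover. I then let go and pressed the pin down with the fingers shut. The pin moved at about 17 N and came to a solid stop, where the highest vertical force I read was 22.7 N.

**Final checks:**
- **Pin:** it stands about 0.6 mm above the flange top, within camera noise of the 0.4 mm given for flush.
- **Cover:** with the arm clear, it stays down at 41.2 mm at the slot. It was 44.3 mm when free and 39.6 mm when pressed, so it has about 1.6 mm of play, inside the 1 to 2 mm expected.
- **Other things:** the bracket, tray and plug are where they were, to within camera accuracy, and the gripper touches nothing.

**What disagreed:**
- **Rivet position:** my first estimate of where the rivet sat in the grip was about 1 mm off. I corrected it from the wrist picture before the rivet went in.
- **Sideways force:** it read about 6 N when pressing began. I relieved it by shifting about 1 mm, which left 2 to 4 N.
- **Force readings:** they come only at the end of each move call, so a brief higher peak can't be ruled out.

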